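# Feed two waxed handles from the drum and sort them

## Task

Let down the discharge door of the drum feeder, then crank the drum slowly, its top going towards the door, to feed out just the next two turned handles, one at a time. When one has rolled down into the trough, stop and slide it along the trough, off the end and down flat into the tray whose pocket suits its length (long handle to the long pocket, short handle to the short one), and only then feed and sort the other. The handles are freshly waxed, so push them and never lift them; leave the third handle in the drum, the door down and the other things on the bench where they lie.

Things in the scene. Friction and masses are not known exactly. Their poses are not given: they have to be found in the camera images.
- feeder: Fixed drum feeder, a plywood stand screwed to the bench. Origin on the bench top under the drum's middle; z up, y along the drum axis, x from drum to door and trough (away from the robot, turned up to 0.2 rad). mm in its frame: base plate x -92 to 192; plywood cheeks at y -96 to -84 and 84 to 96, x -50 to 50, up to z 180; steel shell round the drum's back and underside, top open.
- drum_axis (a point): Middle of the drum, on its axis: feeder x 0, y 0, z 130 mm. Wooden drum, radius 72 mm, y -80 to 80, with six radial vanes on a core of radius 28 mm that part it into six 60 degree pockets, open outwards. At drum joint 0 pockets point 60, 120 and 180 degrees (in feeder's x-z plane, up from +x); these three hold one handle each, the 60 degree one comes out first. The other pockets are empty.
- drum (a joint): Turn of the drum (rad), -0.08 to 0.08 at the start; grows as its top moves towards the door (+x of feeder). No end stops; a stiff bearing (0.22 N m, about 4 N at the crank) keeps it where it is left. A handle rolls out when the vane under it comes level or just past: the first at about joint 0.52 to 0.65, the second at 1.57 to 1.7, the last at 2.6. Keep it under 2.5 rad/s.
- crank_grip (a point): Middle of the crank's free-turning wooden sleeve: round bar, diameter 24 mm, 85 mm long along y (feeder y -116 to -201, this point -166), 60 mm from the drum axis; crank arm at y -111 to -102. At drum joint q it is at feeder x = 60 cos(2.618 - q), z = 130 + 60 sin(2.618 - q) mm. Can be gripped from above, fingers closing along feeder x, and led round its arc.
- door (a joint): Discharge door (rad): 0 shut and upright, as at the start; 2.18 fully down, its inside then being the chute into the trough. Aluminium panel 146 mm wide (y), 60 mm tall, hinged along its lower edge. Light; past about 0.5 rad it falls open by itself within a second or so.
- door_hinge_mid (a point): Middle of the door's hinge line, which runs along y: feeder x 82, y 0, z 100 mm.
- door_bar (a point): Point on the door's push bar: steel rod, diameter 10 mm, along y at the door's upper edge, sticking out past the cheek on the +y side (free from feeder y 96 to 150, ball end to 161; this point at y 125). 55 mm above the hinge when shut: feeder x 85, z 155 mm. Push it away from the drum (+x of feeder); the space behind it is clear beyond y 96.
- trough (a point): Middle of the trough's floor: feeder x 156, y 0, z 30 mm. Level wooden floor 44 mm wide (feeder x 134 to 178), running along y from -85 to 85, open at both ends; back wall 8 mm thick with its top at z 58, front wall 8 mm thick with its top at z 70.
- handle_long: Turned wooden chisel handle with a brass end, 130 mm long, diameter 28 mm, about 60 g, freshly waxed and slippery (friction about 0.3). Origin at its middle, long axis y. Starts in the first or second pocket (at random); rolls freely.
- handle_short: The same, but 95 mm long, about 45 g. Starts in the other of the first two pockets.
- handle_last: A second 130 mm handle, in the third pocket, at the back of the drum; it stays in the drum.
- tray_long: Fixed wooden tray, 68 (x) x 166 (y) mm, rim 29 mm high (1 mm below the trough's floor), axes as the feeder's, with a pocket 52 x 154 mm, floor at z 6 mm. It stands against one end of the trough (either, at random), its middle 170 mm from the trough's middle, on the same line. Origin on the bench under its middle. The rim next to the trough is 6 mm wide.
- tray_short: Fixed wooden tray of the same outer size at the trough's other end; its pocket is 52 x 118 mm, so the flat rim next to the trough is 24 mm wide and a pushed handle slides across it before it drops in. Origin on the bench under its middle.
- chisel_wide: Wide chisel, 240 mm, lying beside the feeder. Bystander; origin under its middle.
- chisel_narrow: Narrow chisel, 215 mm. Bystander.
- hammer: Hammer, 260 mm, lying beyond the crank. Bystander.
- offcut: Planed offcut of wood, 200 x 50 x 32 mm. Bystander.
- screwdriver: Screwdriver, 190 mm, in front of the trough. Bystander.
- bowl: Turned wooden bowl, 150 mm wide, 62 mm high. Bystander.
- file: Flat file, 290 mm, in front of the trough. Bystander; origin near its middle.
Not all that is in view belongs to the job. What is shaped like the handle_short but red is not meant.

How it is judged:
On the way, in this order (a step that is already met when the one before it is completed fails the run):
1. the discharge door is let right down while all handles are still in the drum (value of joint door above 2 rad and x of each of handle_long, handle_short, handle_last in the frame of feeder below 0.072 m and z of each of handle_long, handle_short, handle_last in the frame of feeder above 0.055 m), for 0.2 s.
2. the first handle, alone, has rolled out and lies still in the trough, the other two still in the drum ((((x of handle_long in the frame of feeder between 0.13 and 0.182 m and y of handle_long in the frame of feeder between -0.09 and 0.09 m and z of handle_long in the frame of feeder below 0.06 m) and linear speed of handle_long below 0.05 m/s and (x of handle_short in the frame of feeder below 0.072 m and z of handle_short in the frame of feeder above 0.055 m) and (x of handle_last in the frame of feeder below 0.072 m and z of handle_last in the frame of feeder above 0.055 m)) or ((x of handle_short in the frame of feeder between 0.13 and 0.182 m and y of handle_short in the frame of feeder between -0.09 and 0.09 m and z of handle_short in the frame of feeder below 0.06 m) and linear speed of handle_short below 0.05 m/s and (x of handle_long in the frame of feeder below 0.072 m and z of handle_long in the frame of feeder above 0.055 m) and (x of handle_last in the frame of feeder below 0.072 m and z of handle_last in the frame of feeder above 0.055 m)))), for 0.2 s.
3. the first handle lies in the tray of its length, before the next one is let out ((((horizontal distance between handle_long and tray_long below 0.028 m and height (world z) of handle_long below 0.027 m and linear speed of handle_long below 0.03 m/s) and (x of handle_short in the frame of feeder below 0.072 m and z of handle_short in the frame of feeder above 0.055 m) and (x of handle_last in the frame of feeder below 0.072 m and z of handle_last in the frame of feeder above 0.055 m)) or ((horizontal distance between handle_short and tray_short below 0.028 m and height (world z) of handle_short below 0.027 m and linear speed of handle_short below 0.03 m/s) and (x of handle_long in the frame of feeder below 0.072 m and z of handle_long in the frame of feeder above 0.055 m) and (x of handle_last in the frame of feeder below 0.072 m and z of handle_last in the frame of feeder above 0.055 m)))), for 0.2 s.
4. the second handle lies still in the trough, the first in its tray, the last in the drum ((((horizontal distance between handle_long and tray_long below 0.028 m and height (world z) of handle_long below 0.027 m and linear speed of handle_long below 0.03 m/s) and (x of handle_short in the frame of feeder between 0.13 and 0.182 m and y of handle_short in the frame of feeder between -0.09 and 0.09 m and z of handle_short in the frame of feeder below 0.06 m) and linear speed of handle_short below 0.05 m/s and (x of handle_last in the frame of feeder below 0.072 m and z of handle_last in the frame of feeder above 0.055 m)) or ((horizontal distance between handle_short and tray_short below 0.028 m and height (world z) of handle_short below 0.027 m and linear speed of handle_short below 0.03 m/s) and (x of handle_long in the frame of feeder between 0.13 and 0.182 m and y of handle_long in the frame of feeder between -0.09 and 0.09 m and z of handle_long in the frame of feeder below 0.06 m) and linear speed of handle_long below 0.05 m/s and (x of handle_last in the frame of feeder below 0.072 m and z of handle_last in the frame of feeder above 0.055 m)))), for 0.2 s.
At the end, for the whole second after the job is handed in: Both the long and the short handle lie flat at rest in the tray of their own length (centre within 28 mm of the tray's centre, at pocket-floor height), the last handle is still in the drum, the door hangs fully down (joint above 2.0 rad) and the drum stands still (horizontal distance between handle_long and tray_long below 0.028 m and height (world z) of each of handle_long, handle_short below 0.027 m and linear speed of each of handle_long, handle_short below 0.03 m/s and horizontal distance between handle_short and tray_short below 0.028 m and x of handle_last in the frame of feeder below 0.072 m and z of handle_last in the frame of feeder above 0.055 m and linear speed of handle_last below 0.05 m/s and value of joint door above 2 rad and velocity of joint drum between -0.05 and 0.05 rad/s); the robot touches nothing.
It fails at once if two handles are out in the trough together ((x of handle_long in the frame of feeder between 0.13 and 0.182 m and y of handle_long in the frame of feeder between -0.09 and 0.09 m and z of handle_long in the frame of feeder below 0.06 m) and (x of handle_short in the frame of feeder between 0.13 and 0.182 m and y of handle_short in the frame of feeder between -0.09 and 0.09 m and z of handle_short in the frame of feeder below 0.06 m)).
It fails at once if the last handle leaves the drum (x of handle_last in the frame of feeder above 0.085 m).
It fails at once if the drum is turned faster than 2.5 rad/s (velocity of joint drum above 2.5 rad/s or velocity of joint drum below -2.5 rad/s).
It fails at once if a waxed handle is lifted out instead of being pushed along ((x of handle_long in the frame of feeder above 0.135 m and z of handle_long in the frame of feeder above 0.095 m) or (x of handle_short in the frame of feeder above 0.135 m and z of handle_short in the frame of feeder above 0.095 m)).
It fails at once if another thing on the bench is pushed aside by more than 30 mm (distance of any of chisel_wide, chisel_narrow, hammer, offcut, screwdriver, bowl, file from where it was at the start of the episode above 0.03 m).
It also fails if it takes over 72 s, if anything falls off the work surface, if the arm or the gripper's body presses on something with over 40 N, if the wrist force passes 120 N, or if a joint passes its speed limit or range.

## Robot

A 7-joint arm with a two-finger parallel gripper is mounted at the origin on the work surface. World frame = base frame: x ahead of the robot, y to its left, z up, the work surface at z = 0. Lengths are in m, angles in rad, forces in N, time in s.
With the tool pointing down it reaches from about 0.4 to 0.85 m from the base axis. Payload 10.4 kg.
Tool frame: the origin (TCP) lies between the finger pads; the fingertips stand 19 mm ahead of it and the grasp point (between the pads) is the TCP; x points along the fingers, y is the direction in which the jaws open and shut, and the axes are right-handed (so a half turn about x gives the same grasp; the last joint's range is limited). The gripper opens to 87 mm and grips with 3 to 60 N. Pads are 19 mm wide; open, the fingers measure 117 mm over their backs; the gripper's body (75 mm by 190 mm) begins 51 mm behind the grasp point.
Start: joints at [-1.322, 0.332, -0.065, 1.46, 0.022, 1.35, -0.088], TCP at [0.168, 0.602, 0.242] pointing down, gripper open.
Joint ranges: [-2.6, 2.6], [-0.5, 2.12], [-1.47, 1.34], [0.16, 2.42], [-1.27, 4.41], [0.06, 2.06], [-2.6, 2.6]. Speed limits (rad/s): [2.22, 2.22, 2.79, 2.79, 3.14, 3.14, 3.14].

## Interface

Orientations are given as a unit quaternion [x, y, z, w].
In Python, from bench import r gives the robot as it stands.
- The arm moves only by the tool drive_tool, never from a script. Its argument "motion" is a list of rows, each a list of 4 numbers: the shift along the tool's x, y, z in cm, then the turn about the tool's x in units of 5 degrees (1.0 is 5 degrees). In form: [[tx, ty, tz, twist], ...]. A call has 1 to 20 rows; each row is the pose to reach, as a shift and turn from the pose commanded when the call began, along the tool's axes at that moment; what a row does not reach only later rows make up. A row lasts 1/12 s, in which the tool goes at most 41.7 mm and 7.16 degrees, less where a joint would pass 70% of its speed; a pose out of reach is approached as far as the arm can. A call with a gripper value outside its range is refused whole. "grip" is the closure in counts, from 0 (fully open) to 255 (shut), set as the call begins (left out, the last holds). The fingers move at their own pace and stop on an object; "force" is the grip in N (left out, the last holds). Time passes only in rows, so rows that repeat a pose let the fingers close. It gives the time, the measured TCP pose, the force and the opening at its end, in the units of the state.
- r.read_state(): the state, without advancing time (a new reading comes with each control period).
- r.camera(name): name is "scene" or "side" or "wrist"; returns the picture (400x640x3 uint8, red, green, blue); there is no depth.
- r.calibration(name): a dict with "fx", "fy", "cx", "cy" (pixels), "dist" ([k1, k2, p1, p2, k3] as OpenCV has them; the pictures are not rectified), "xyz" and "orientation" of the camera in the world. Camera axes: x right, y up, looking along -z (the intrinsics and any distortion apply to the point x, -y, -z); pixel columns grow to the right and rows downward; lengths in m; the calibration is good to about 2 mm. A picture is of the moment at which its call begins: read the wrist's pose just before it. calibration takes no time and is no camera call; for the wrist camera it gives the pose at the moment of the call.
- r.close_job(): hands the job in, once; it reports no verdict.
The state is a dict: "time": time; "joint_positions": joint angles; "joint_vel": joint speeds; "joint_torque": joint torques, N m; "ee_pos": TCP position; "eef_rot": TCP orientation; "ft_force": force on the tool from outside, world axes, zero at the start; "torque": the same for the moment, N m; "width": finger opening in m.
Only numpy, scipy, OpenCV 4.12 (cv2) and the standard library are available. Lean on these libraries where they do the work, as an engineer would, in place of code of your own. Each camera call takes 0.05 s, during which the arm holds its last target.

## Working session

There is one attempt and no reset: what is moved stays moved. The work goes in short steps, Python scripts to look and compute and a tool call to move; the robot and the scene stay as the last step left them, time stands still between calls to the robot, and variables do not carry over. Pictures are saved under pics/ and viewed, and the job is handed in when it is done.

Besides the shell and the picture viewer there is one more tool, called after ">>>" by a JSON object that holds its "api" and its "payload", one argument or row to a line. drive_tool: Moves the arm, as the interface text tells. Its arguments: {"type":"object","properties":{"motion":{"type":"array","items":{"type":"array","items":{"type":"number"}}},"grip":{"type":"number"},"force":{"type":"number"}},"required":["motion"]}

```bash
ls; mkdir -p pics
cat > h.py <<'E'
import numpy as np, cv2, json
from scipy.spatial.transform import Rotation as R
from bench import r
def snap(n,f):
    im=r.camera(n); cv2.imwrite(f'pics/{f}.png',im[:,:,::-1]); return im
def proj(P,c):
    P=np.atleast_2d(P).astype(float); q=R.from_quat(c['orientation']).inv().apply(P-np.array(c['xyz']))
    q=q*[1,-1,-1]
    K=np.array([[c['fx'],0,c['cx']],[0,c['fy'],c['cy']],[0,0,1]])
    return cv2.projectPoints(q,np.zeros(3),np.zeros(3),K,np.array(c['dist'],float))[0][:,0]
def ray(uv,c):
    K=np.array([[c['fx'],0,c['cx']],[0,c['fy'],c['cy']],[0,0,1]])
    u=cv2.undistortPoints(np.array(uv,float).reshape(-1,1,2),K,np.array(c['dist'],float))[:,0]
    d=np.c_[u[:,0],-u[:,1],-np.ones(len(u))]
    return np.array(c['xyz']),R.from_quat(c['orientation']).apply(d)
def atz(uv,c,z):
    o,d=ray(uv,c); t=(z-o[2])/d[:,2]; return o+d*t[:,None]
E
python3 - <<'E'
from h import *
for n in ['scene','side','wrist']:
    snap(n,n+'0'); print(n,r.calibration(n))
print(r.read_state())
E
```

```text
pics
scene {'fx': 397.33206621029024, 'fy': 397.33206621029024, 'cx': 322.38734638229374, 'cy': 201.8661155478147, 'dist': array([-0.00966067,  0.        ,  0.        ,  0.        ,  0.        ]), 'xyz': array([1.20810986, 0.33972544, 0.79146681]), 'orientation': array([0.21804651, 0.33248383, 0.76077884, 0.51295787])}
side {'fx': 463.9154163111447, 'fy': 463.9154163111447, 'cx': 321.1338778779801, 'cy': 201.92228061092845, 'dist': array([-0.09019743,  0.        ,  0.        ,  0.        ,  0.        ]), 'xyz': array([ 0.34744474, -1.00941152,  0.96520547]), 'orientation': array([ 0.44288342, -0.04966135, -0.08049355,  0.89157659])}
wrist {'fx': 343.3410919025959, 'fy': 343.3410919025959, 'cx': 324.3779278673209, 'cy': 197.96852211578093, 'dist': array([-0.07662223,  0.        ,  0.        ,  0.        ,  0.        ]), 'xyz': array([0.102577  , 0.61865636, 0.38330084]), 'orientation': array([-0.09843105, -0.07449849,  0.60028277,  0.79020371])}
{'time': 0.15, 'joint_positions': array([-1.32159071,  0.33271534, -0.06468985,  1.4607189 ,  0.02162554,
        1.34990661, -0.08850186]), 'joint_vel': array([-0.0013306 , -0.00291574,  0.00015386, -0.00244187, -0.00027371,
       -0.00175825, -0.00122724]), 'joint_torque': array([ 8.15374351e-04, -6.23626328e+01,  2.48070614e-02, -3.90144861e+01,
       -6.12319540e-02,  3.71158600e-02,  7.20867070e-05]), 'ee_pos': array([0.16773694, 0.6017988 , 0.24095786]), 'eef_rot': array([ 0.09542738,  0.70061201, -0.09616978,  0.70056249]), 'ft_force': array([1.12444992, 0.14348425, 0.29441092]), 'torque': array([-0.00799427, -0.00604845,  0.00990651]), 'width': 0.08680518715706925}
```

View pics/scene0.png

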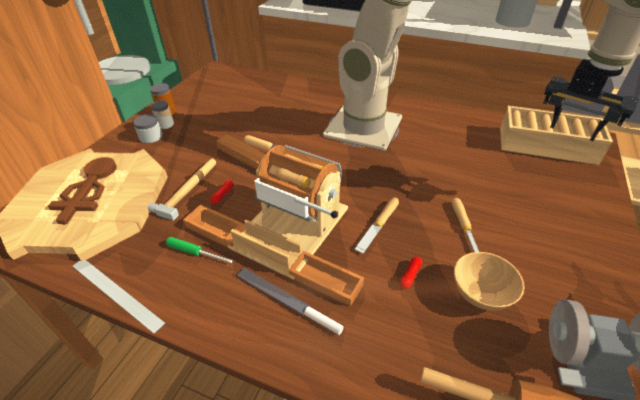

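View pics/side0.png

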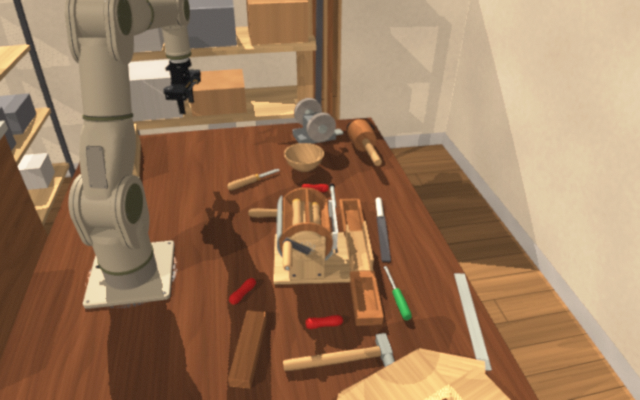

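View pics/wrist0.png

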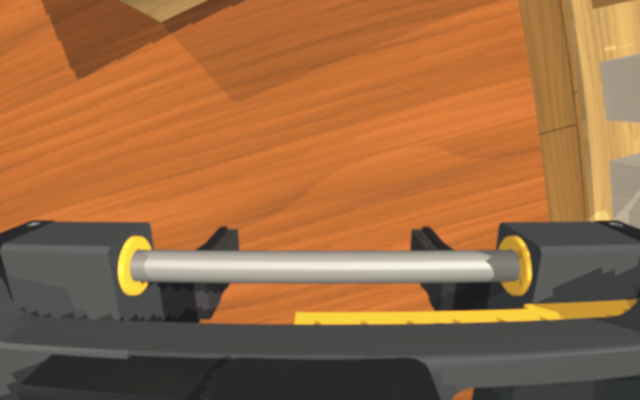

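The scene view shows the feeder near (290,205), the door and bar at (283,197)–(335,213), and the trays at (215,228) and (330,275). The side view shows the crank sleeve near (290,253). The red handle-shaped pieces are decoys. Next I'll enlarge the views to measure the pose.

Run:
```python
import cv2
a=cv2.imread('pics/scene0.png')[130:310,170:380]; cv2.imwrite('pics/s0c.png',cv2.resize(a,None,fx=3.3,fy=3.3,interpolation=cv2.INTER_CUBIC))
a=cv2.imread('pics/side0.png')[175:335,230:410]; cv2.imwrite('pics/d0c.png',cv2.resize(a,None,fx=3.7,fy=3.7,interpolation=cv2.INTER_CUBIC))
```

```text
(no output)
```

View pics/s0c.png

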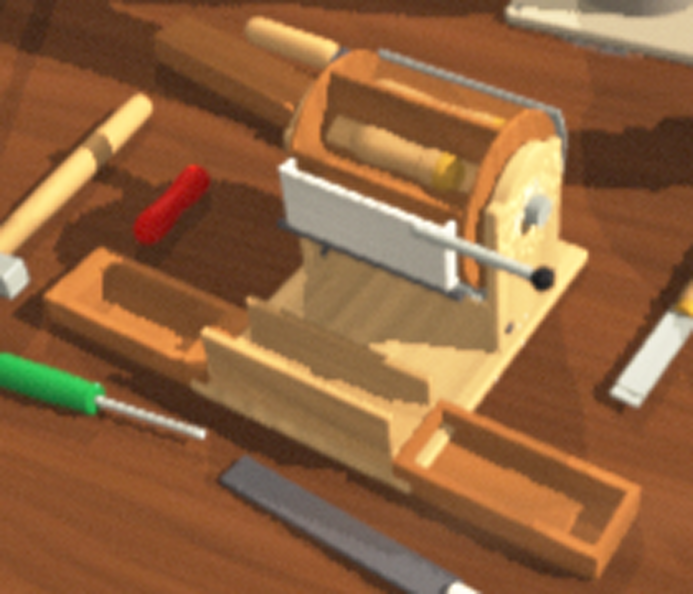

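View pics/d0c.png

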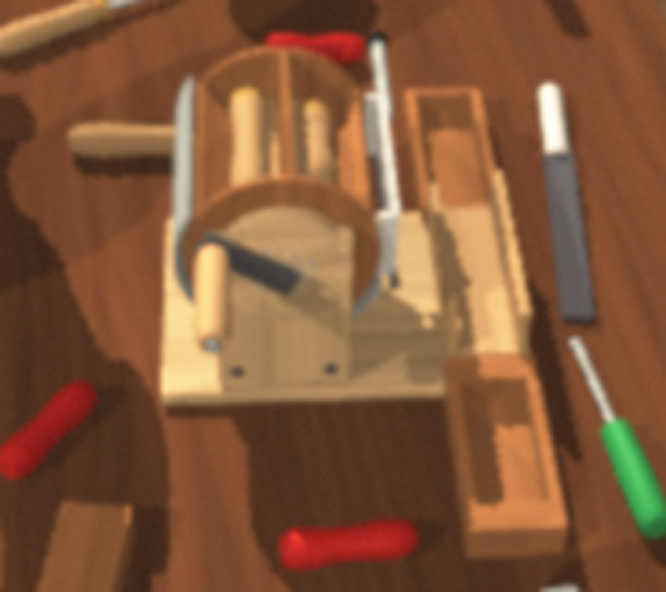

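```bash
cat > fit.py <<'E'
from h import *
from scipy.optimize import least_squares
cs,cd=r.calibration('scene'),r.calibration('side')
S=[((363.3,278.5),(122,253,29)),((350.9,299.1),(190,253,29)),((289.7,270),(190,87,29)),((201.2,205.8),(122,-253,29)),((184.2,220.3),(190,-253,29))]
D=[((353.5,272.3),(122,-87,29)),((375.1,271.5),(190,-87,29)),((382.7,317.4),(190,-253,29)),((356.2,319.6),(122,-253,29)),((340.3,199.3),(122,253,29)),((360.3,198.8),(190,253,29))]
def W(p,P):
    P=np.atleast_2d(P)/1000.; c,s=np.cos(p[2]),np.sin(p[2])
    return np.c_[p[0]+c*P[:,0]-s*P[:,1],p[1]+s*P[:,0]+c*P[:,1],P[:,2]]
def res(p):
    return np.r_[(proj(W(p,[b for a,b in S]),cs)-[a for a,b in S]).ravel(),(proj(W(p,[b for a,b in D]),cd)-[a for a,b in D]).ravel()]
if __name__=='__main__':
    f=least_squares(res,[0.5,0,0],loss='soft_l1'); print(f.x); print(res(f.x).reshape(-1,2).round(1))
    np.save('pose.npy',f.x)
    for nm,c,(x0,y0,x1,y1,k) in [('scene',cs,(170,130,380,310,3.3)),('side',cd,(230,175,410,335,3.7))]:
        im=cv2.imread(f'pics/{nm}0.png')[y0:y1,x0:x1]; im=cv2.resize(im,None,fx=k,fy=k,interpolation=cv2.INTER_CUBIC)
        def ln(P,col):
            q=((proj(W(f.x,P),c)-[x0,y0]+0.5)*k-0.5).astype(np.float32); cv2.polylines(im,[q.astype(np.int32)],False,col,1)
        for s in (1,-1):
            ln([(122,s*87,29),(190,s*87,29),(190,s*253,29),(122,s*253,29),(122,s*87,29)],(0,255,0))
            ln([(130,s*93,29),(182,s*93,29),(182,s*247,29),(130,s*247,29),(130,s*93,29)],(255,0,0))
            ln([(130,s*111,29),(182,s*111,29),(182,s*229,29),(130,s*229,29),(130,s*111,29)],(255,255,0))
        ln([(134,-85,30),(178,-85,30),(178,85,30),(134,85,30),(134,-85,30)],(0,0,255))
        ln([(178,-85,70),(178,85,70)],(0,0,255)); ln([(85,0,155),(85,150,155)],(0,0,255))
        ln([(82,-73,100),(82,73,100)],(0,255,255))
        for q,col in ((-.08,(255,0,255)),(0,(255,255,255)),(.08,(0,255,0))):
            x,z=60*np.cos(2.618-q),130+60*np.sin(2.618-q); ln([(x,-116,z),(x,-201,z)],col)
        cv2.imwrite(f'pics/ov_{nm}.png',im)
E
python3 fit.py
```

```text
[ 0.5068458  -0.02154527 -0.13758003]
[[ 0.3 -0.5]
 [-0.7  0.8]
 [-1.8 -0.1]
 [-0.7 -1.6]
 [-1.2 -1. ]
 [-3.4 -1.3]
 [-1.  -1.2]
 [ 0.5 -0.3]
 [ 0.4 -1.6]
 [-0.2 -0.7]
 [-0.3 -0.5]]
```

View pics/ov_scene.png

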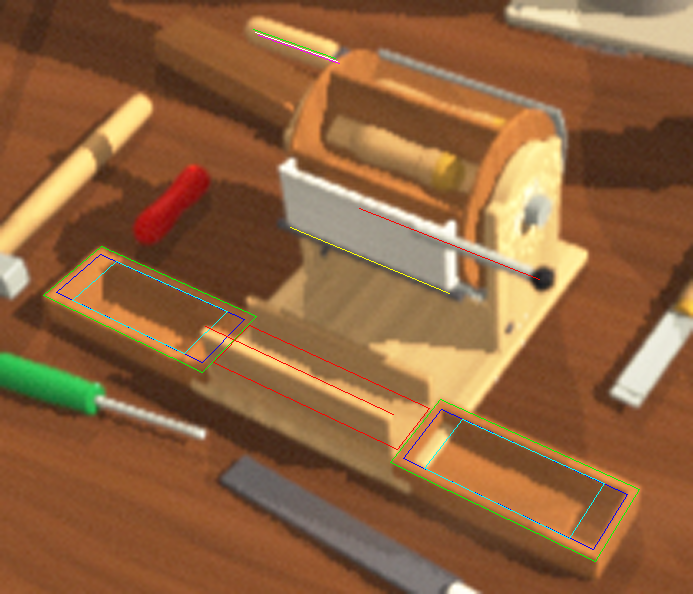

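View pics/ov_side.png

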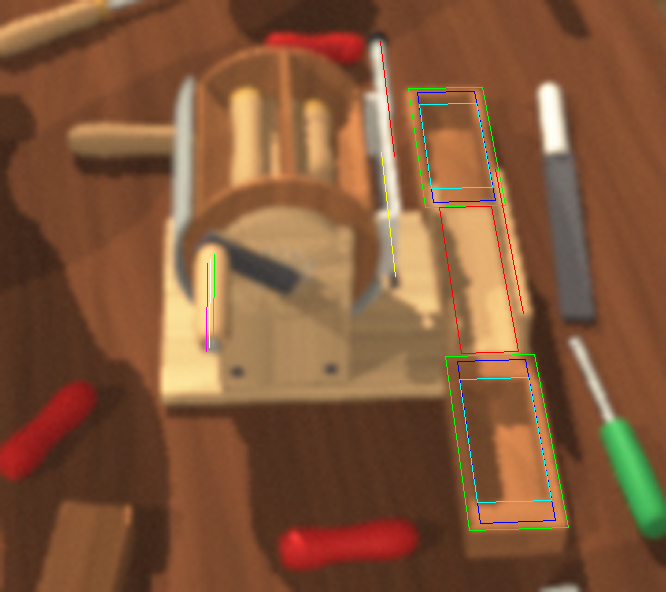

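The fit holds to about 2 px and both trays line up with the overlay. The +y tray's pocket matches the 154 mm outline, so it's the long tray; the -y one is the short. The red pieces are decoys. Next is a helper that turns feeder targets into tool shifts.

```bash
cat > go.py <<'E'
from h import *
p=np.load('pose.npy')
def Wf(P):
    P=np.array(P)/1000.; c,s=np.cos(p[2]),np.sin(p[2]); return np.array([p[0]+c*P[0]-s*P[1],p[1]+s*P[0]+c*P[1],P[2]])
def Ff(w):
    d=np.array(w[:2])-p[:2]; c,s=np.cos(p[2]),np.sin(p[2]); return np.array([c*d[0]+s*d[1],-s*d[0]+c*d[1],w[2]])*1000
def state():
    s=r.read_state(); M=R.from_quat(s['eef_rot']).as_matrix()
    print('t',round(s['time'],2),'F tcp',Ff(s['ee_pos']).round(1),'toolx',M[:,0].round(3),'width',round(s['width']*1000,1),'F',s['ft_force'].round(1),'q',s['joint_positions'].round(2))
    for nm,i in (('y',1),('z',2)):
        print(' tool',nm,'yaw in feeder deg',round(np.degrees(np.arctan2(M[1,i],M[0,i])-p[2]),2))
    return s,M
def shift(*targets):
    s,M=state()
    for P in targets:
        print(P,'-> cm',(M.T@(Wf(P)-s['ee_pos'])*100).round(2))
E
python3 - <<'E'
from go import *
shift((40,125,250),(40,125,166),(125,125,166))
E
```

```text
t 0.15 F tcp [-421.4  570.9  241. ] toolx [-0.    -0.001 -1.   ] width 86.8 F [1.1 0.1 0.3] q [-1.32  0.33 -0.06  1.46  0.02  1.35 -0.09]
 tool y yaw in feeder deg 82.31
 tool z yaw in feeder deg -7.69
(40, 125, 250) -> cm [ -0.86 -38.02  51.69]
(40, 125, 166) -> cm [  7.54 -38.01  51.69]
(125, 125, 166) -> cm [  7.54 -36.87  60.11]
```

>>> {"api": "drive_tool", "payload": {
  "motion": [
    [-0.9,-38.0,51.7,16.5],
    [-0.9,-38.0,51.7,16.5],
    [-0.9,-38.0,51.7,16.5],
    [-0.9,-38.0,51.7,16.5],
    [-0.9,-38.0,51.7,16.5],
    [-0.9,-38.0,51.7,16.5],
    [-0.9,-38.0,51.7,16.5],
    [-0.9,-38.0,51.7,16.5],
    [-0.9,-38.0,51.7,16.5],
    [-0.9,-38.0,51.7,16.5],
    [-0.9,-38.0,51.7,16.5],
    [-0.9,-38.0,51.7,16.5],
    [-0.9,-38.0,51.7,16.5],
    [-0.9,-38.0,51.7,16.5],
    [-0.9,-38.0,51.7,16.5],
    [-0.9,-38.0,51.7,16.5],
    [-0.9,-38.0,51.7,16.5],
    [-0.9,-38.0,51.7,16.5]
  ],
  "grip": 255,
  "force": 20
}}

```text
time: 1.65
ee_pos: [0.564, 0.0962, 0.2501]
eef_rot: [-0.534, -0.463, 0.535, -0.463]
ft_force: [0.3, 1.2, 0.0]
width: 0.0006
```

Run:
```python
from go import *
im=snap('wrist','w1'); c=r.calibration('wrist')
for q in [(85,96,155),(85,150,155),(82,0,100),(156,0,30),(0,90,180),(122,87,29),(190,87,29)]: print(q,proj(Wf(q),c).round(0))
shift((40,125,250),(40,125,166),(125,125,166))
```

```text
(85, 96, 155) [[387. 244.]]
(85, 150, 155) [[390. 172.]]
(82, 0, 100) [[369. 315.]]
(156, 0, 30) [[425. 280.]]
(0, 90, 180) [[267. 266.]]
(122, 87, 29) [[400. 209.]]
(190, 87, 29) [[460. 209.]]
t 1.7 F tcp [ 39.7 125.9 250.1] toolx [-0.001  0.    -1.   ] width 0.4 F [-0.2  0.5 -0.3] q [-0.68  0.22  0.51  1.62 -0.11  1.33 -0.3 ]
 tool y yaw in feeder deg -0.19
 tool z yaw in feeder deg -90.19
(40, 125, 250) -> cm [0.01 0.03 0.09]
(40, 125, 166) -> cm [8.41 0.03 0.09]
(125, 125, 166) -> cm [8.41 8.53 0.06]
```

View pics/w1.png

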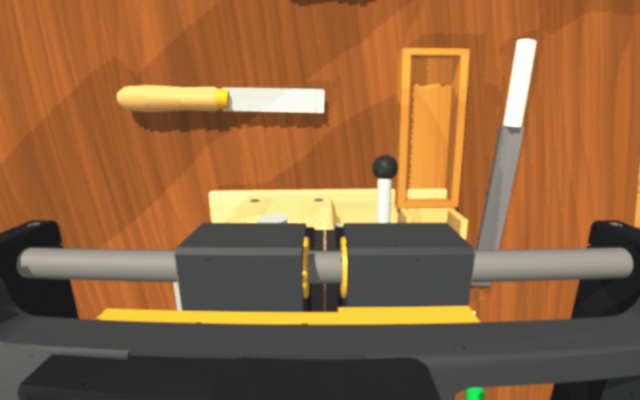

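The bar's ball end is at (385,167), where I predicted about (390,170), so the pose is good to about 2 mm. I'll lower behind the bar and push it +x.

>>> {"api": "drive_tool", "payload": {
  "motion": [
    [4,0,0,0],
    [8,0,0,0],
    [9.5,0,0,0],
    [9.5,0,0,0],
    [9.5,1,0,0],
    [9.5,2,0,0],
    [9.5,3,0,0],
    [9.5,4,0,0],
    [9.5,5,0,0],
    [9.5,6,0,0],
    [9.5,6.8,0,0],
    [9.5,7.2,0,0],
    [9.5,7.2,0,0],
    [9.5,7.2,0,0],
    [6,6,0,0],
    [2,4,0,0],
    [0,2,0,0],
    [0,0,0,0]
  ]
}}

```text
time: 3.2
ee_pos: [0.5646, 0.0974, 0.256]
eef_rot: [0.537, 0.463, -0.532, 0.464]
ft_force: [0.3, 0.3, 0.9]
width: 0.0002
```

Run:
```python
from go import *
snap('scene','s2'); im=cv2.imread('pics/s2.png')[120:300,180:380]; cv2.imwrite('pics/s2c.png',cv2.resize(im,None,fx=3,fy=3,interpolation=cv2.INTER_CUBIC))
x,z=60*np.cos(2.618),130+60*np.sin(2.618)
shift((x,-166,260),(x,-166,z))
```

```text
t 3.25 F tcp [ 37.5 126.1 253.8] toolx [ 0.003  0.003 -1.   ] width 0.7 F [ 3.2 -0.6  0.6] q [-0.69  0.21  0.51  1.62 -0.11  1.33 -0.3 ]
 tool y yaw in feeder deg -0.15
 tool z yaw in feeder deg -90.15
(np.float64(-51.96170788634775), -166, 260) -> cm [-0.75 -8.87 29.23]
(np.float64(-51.96170788634775), -166, np.float64(159.99968189054454)) -> cm [ 9.25 -8.89 29.26]
```

View pics/s2c.png

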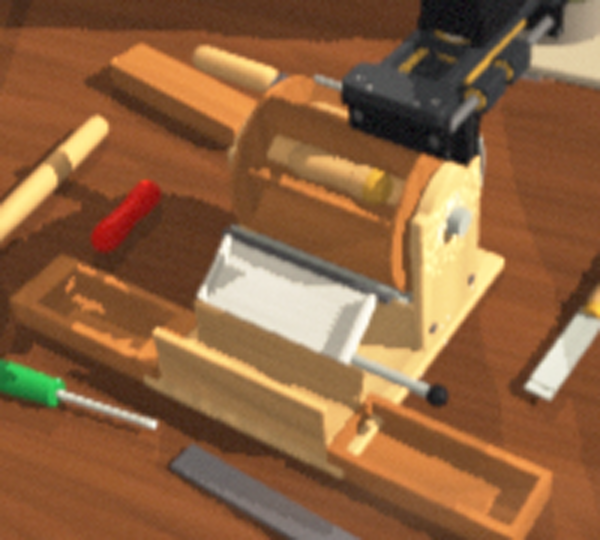

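The door is fully down: its white inside forms the chute at crop (285,300), with the bar end at (435,393). Now over the crank with the gripper open.

>>> {"api": "drive_tool", "payload": {
  "motion": [
    [-0.9,-9.1,29.3,0],
    [-0.9,-9.1,29.3,0],
    [-0.9,-9.1,29.3,0],
    [-0.9,-9.1,29.3,0],
    [-0.9,-9.1,29.3,0],
    [-0.9,-9.1,29.3,0],
    [-0.9,-9.1,29.3,0],
    [-0.9,-9.1,29.3,0],
    [-0.9,-9.1,29.3,0],
    [-0.9,-9.1,29.3,0],
    [-0.9,-9.1,29.3,0],
    [-0.9,-9.1,29.3,0]
  ],
  "grip": 0
}}

```text
time: 4.25
ee_pos: [0.433, -0.1786, 0.2593]
eef_rot: [-0.533, -0.464, 0.533, -0.464]
ft_force: [0.5, 0.0, -0.1]
width: 0.0722
```

Run:
```python
from go import *
snap('wrist','w3'); snap('side','d3'); c=r.calibration('wrist'); cd=r.calibration('side')
a=cv2.imread('pics/d3.png')[175:335,230:410]; cv2.imwrite('pics/d3c.png',cv2.resize(a,None,fx=3.7,fy=3.7,interpolation=cv2.INTER_CUBIC))
for q in (-.08,0,.08):
    x,z=60*np.cos(2.618-q),130+60*np.sin(2.618-q)
    print(q,proj(Wf((x,-116,z)),c).round(0),proj(Wf((x,-201,z)),c).round(0))
x,z=60*np.cos(2.618),130+60*np.sin(2.618)
shift((x,-166,260),(x,-166,z))
```

```text
-0.08 [[322. 134.]] [[322. 246.]]
0 [[325. 134.]] [[325. 248.]]
0.08 [[329. 135.]] [[329. 250.]]
t 4.35 F tcp [ -51.6 -166.1  259.4] toolx [-0. -0. -1.] width 80.3 F [-1.   0.4 -0.2] q [-0.45 -0.08  0.72  1.86  0.05  1.34  0.12]
 tool y yaw in feeder deg -0.07
 tool z yaw in feeder deg -90.07
(np.float64(-51.96170788634775), -166, 260) -> cm [-0.06 -0.04 -0.01]
(np.float64(-51.96170788634775), -166, np.float64(159.99968189054454)) -> cm [ 9.94 -0.03 -0.02]
```

View pics/w3.png

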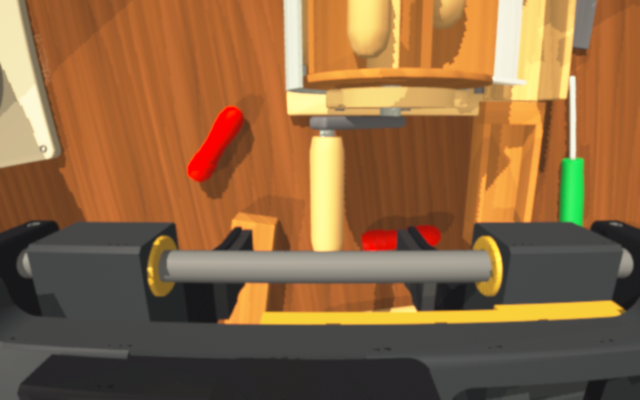

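View pics/d3c.png

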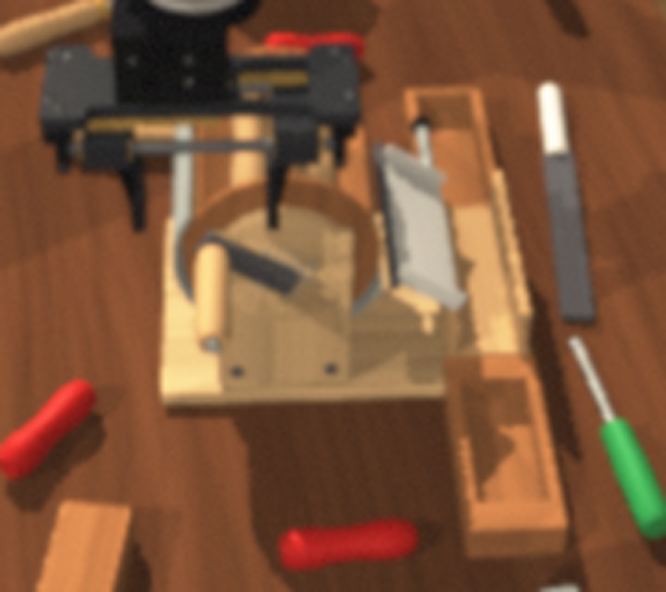

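The sleeve is at (327,190) between the open fingers, which gives q ≈ 0.04. I'll descend and grip.

>>> {"api": "drive_tool", "payload": {
  "motion": [
    [4,0.1,0,0],
    [8,0.1,0,0],
    [9.7,0.1,0,0],
    [9.7,0.1,0,0],
    [9.7,0.1,0,0]
  ]
}}

```text
time: 4.77
ee_pos: [0.4334, -0.1799, 0.1625]
eef_rot: [-0.533, -0.464, 0.534, -0.463]
ft_force: [0.6, 0.6, 0.1]
width: 0.0866
```

>>> {"api": "drive_tool", "payload": {
  "motion": [
    [0,0,0,0],
    [0,0,0,0],
    [0,0,0,0],
    [0,0,0,0],
    [0,0,0,0],
    [0,0,0,0],
    [0,0,0,0],
    [0,0,0,0]
  ],
  "grip": 255,
  "force": 25
}}

```text
time: 5.43
ee_pos: [0.4335, -0.1802, 0.1626]
eef_rot: [0.534, 0.464, -0.534, 0.464]
ft_force: [-1.1, 0.2, 0.2]
width: 0.042
```

```bash
cat >> go.py <<'E'
def arc(q0,qs):
    s,M=state(); f=lambda q:np.array([60*np.cos(2.618-q),-166,130+60*np.sin(2.618-q)])
    for q in qs: print(round(q,3),(M.T@(Wf(f(q))-Wf(f(q0)))*100).round(2).tolist())
E
python3 - <<'E'
from go import *
snap('wrist','w4')
f=Ff(r.read_state()['ee_pos']); a=np.arctan2(f[2]-130,f[0]); print('q est',2.618-a,np.hypot(f[2]-130,f[0]))
arc(.04,np.arange(.08,.66,.04))
E
```

```text
q est 0.045141344847237086 60.38256863869418
t 5.48 F tcp [ -50.9 -167.3  162.5] toolx [-0.  0. -1.] width 37.7 F [0.2 0.4 0.1] q [-0.43  0.03  0.76  1.99 -0.03  1.12  0.19]
 tool y yaw in feeder deg -0.19
 tool z yaw in feeder deg -90.19
0.08 [-0.2, 0.13, -0.0]
0.12 [-0.4, 0.27, -0.0]
0.16 [-0.58, 0.42, -0.0]
0.2 [-0.77, 0.58, -0.0]
0.24 [-0.94, 0.74, -0.0]
0.28 [-1.11, 0.91, -0.0]
0.32 [-1.28, 1.08, -0.0]
0.36 [-1.43, 1.27, -0.0]
0.4 [-1.58, 1.45, -0.0]
0.44 [-1.72, 1.65, -0.01]
0.48 [-1.86, 1.85, -0.01]
0.52 [-1.98, 2.05, -0.01]
0.56 [-2.1, 2.26, -0.01]
0.6 [-2.2, 2.48, -0.01]
0.64 [-2.3, 2.7, -0.01]
```

View pics/w4.png

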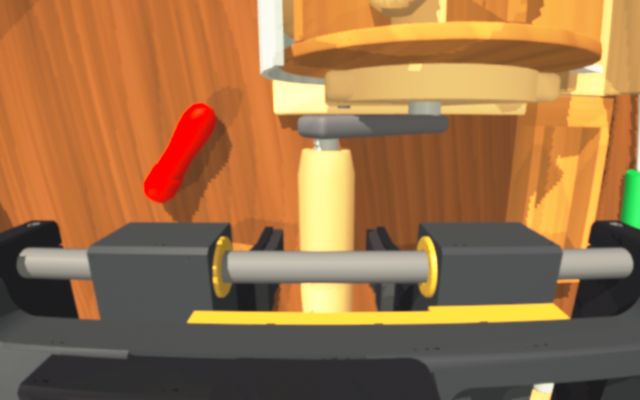

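The fingers straddle the sleeve at (327,220) and are still closing.

>>> {"api": "drive_tool", "payload": {
  "motion": [
    [0,0,0,0],
    [0,0,0,0],
    [0,0,0,0],
    [0,0,0,0]
  ]
}}

```text
time: 5.82
ee_pos: [0.434, -0.1803, 0.1626]
eef_rot: [0.534, 0.463, -0.534, 0.464]
ft_force: [5.1, -0.5, -3.2]
width: 0.0232
```

Run:
```python
from go import *
f=Ff(r.read_state()['ee_pos']); a=np.arctan2(f[2]-130,f[0]); print('q est',2.618-a,np.hypot(f[2]-130,f[0]))
arc(.045,np.arange(.08,.66,.04))
```

```text
q est 0.050665312415059116 59.983712380717805
t 5.82 F tcp [ -50.4 -167.3  162.6] toolx [ 0.001 -0.    -1.   ] width 23.2 F [ 5.1 -0.5 -3.2] q [-0.43  0.04  0.76  1.99 -0.03  1.12  0.19]
 tool y yaw in feeder deg -0.18
 tool z yaw in feeder deg -90.18
0.08 [-0.17, 0.12, -0.0]
0.12 [-0.37, 0.26, -0.0]
0.16 [-0.56, 0.4, -0.0]
0.2 [-0.74, 0.56, -0.0]
0.24 [-0.92, 0.72, -0.0]
0.28 [-1.09, 0.89, -0.0]
0.32 [-1.25, 1.07, -0.0]
0.36 [-1.41, 1.25, -0.0]
0.4 [-1.55, 1.44, -0.0]
0.44 [-1.69, 1.63, -0.0]
0.48 [-1.83, 1.83, -0.01]
0.52 [-1.95, 2.04, -0.01]
0.56 [-2.07, 2.25, -0.01]
0.6 [-2.18, 2.46, -0.01]
0.64 [-2.28, 2.68, -0.01]
```

Gripped: the width is 23 mm and the radius check gives 60.0 mm. Now I'll crank slowly to about 0.5.

>>> {"api": "drive_tool", "payload": {
  "motion": [
    [-0.17,0.12,0,0],
    [-0.37,0.26,0,0],
    [-0.56,0.4,0,0],
    [-0.74,0.56,0,0],
    [-0.92,0.72,0,0],
    [-1.09,0.89,0,0],
    [-1.25,1.07,0,0],
    [-1.41,1.25,0,0],
    [-1.55,1.44,0,0],
    [-1.69,1.63,0,0],
    [-1.76,1.73,0,0],
    [-1.83,1.83,0,0],
    [-1.83,1.83,0,0]
  ]
}}

```text
time: 6.9
ee_pos: [0.4516, -0.1827, 0.1804]
eef_rot: [-0.534, -0.464, 0.534, -0.463]
ft_force: [6.3, -2.3, -15.5]
width: 0.0235
```

Run:
```python
from go import *
snap('scene','s5'); im=cv2.imread('pics/s5.png')[120:300,180:380]; cv2.imwrite('pics/s5c.png',cv2.resize(im,None,fx=3,fy=3,interpolation=cv2.INTER_CUBIC))
f=Ff(r.read_state()['ee_pos']); a=np.arctan2(f[2]-130,f[0]); print('q est',2.618-a,np.hypot(f[2]-130,f[0]))
arc(.49,np.arange(.5,.74,.02))
```

```text
q est 0.47397861251122864 60.05265463950507
t 6.95 F tcp [ -32.6 -167.1  180.5] toolx [-0. -0. -1.] width 23.1 F [  6.3  -1.8 -16.3] q [-0.43  0.07  0.76  1.93 -0.05  1.17  0.2 ]
 tool y yaw in feeder deg -0.18
 tool z yaw in feeder deg -90.18
0.5 [-0.03, 0.05, -0.0]
0.52 [-0.09, 0.15, -0.0]
0.54 [-0.15, 0.26, -0.0]
0.56 [-0.21, 0.36, -0.0]
0.58 [-0.26, 0.47, -0.0]
0.6 [-0.32, 0.58, -0.0]
0.62 [-0.37, 0.69, -0.0]
0.64 [-0.42, 0.8, -0.0]
0.66 [-0.46, 0.91, -0.0]
0.68 [-0.51, 1.02, -0.0]
0.7 [-0.55, 1.13, -0.0]
0.72 [-0.59, 1.24, -0.0]
```

View pics/s5c.png

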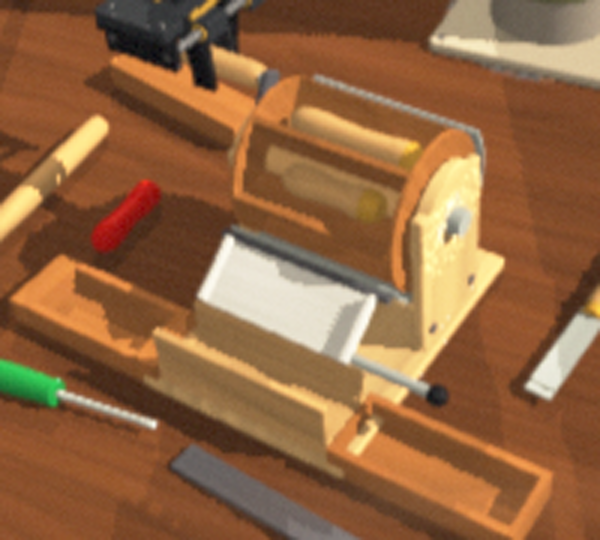

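Both handles are still in the drum: the near one at crop (330,188) looks shorter than the second at (355,135). I'll creep on.

>>> {"api": "drive_tool", "payload": {
  "motion": [
    [-0.03,0.05,0,0],
    [-0.09,0.15,0,0],
    [-0.15,0.26,0,0],
    [-0.21,0.36,0,0],
    [-0.26,0.47,0,0],
    [-0.32,0.58,0,0],
    [-0.37,0.69,0,0],
    [-0.42,0.8,0,0],
    [-0.46,0.91,0,0],
    [-0.46,0.91,0,0],
    [-0.46,0.91,0,0],
    [-0.46,0.91,0,0]
  ]
}}

```text
time: 7.95
ee_pos: [0.4607, -0.1839, 0.1853]
eef_rot: [0.534, 0.464, -0.534, 0.464]
ft_force: [5.1, -0.3, -20.5]
width: 0.023
```

Run:
```python
from go import *
snap('scene','s6'); im=cv2.imread('pics/s6.png')[120:300,180:380]; cv2.imwrite('pics/s6c.png',cv2.resize(im,None,fx=3,fy=3,interpolation=cv2.INTER_CUBIC))
f=Ff(r.read_state()['ee_pos']); a=np.arctan2(f[2]-130,f[0]); print('q est',2.618-a,np.hypot(f[2]-130,f[0]))
arc(.65,np.arange(.66,.84,.02))
```

```text
q est 0.6476328635161015 60.08693800335499
t 8.0 F tcp [ -23.4 -167.1  185.4] toolx [ 0.  0. -1.] width 23.0 F [  5.1  -0.5 -21. ] q [-0.43  0.09  0.76  1.9  -0.07  1.18  0.22]
 tool y yaw in feeder deg -0.18
 tool z yaw in feeder deg -90.18
0.66 [-0.02, 0.06, -0.0]
0.68 [-0.07, 0.17, -0.0]
0.7 [-0.11, 0.28, -0.0]
0.72 [-0.15, 0.39, -0.0]
0.74 [-0.19, 0.51, -0.0]
0.76 [-0.22, 0.62, -0.0]
0.78 [-0.25, 0.74, -0.0]
0.8 [-0.28, 0.85, -0.0]
0.82 [-0.31, 0.97, -0.0]
```

View pics/s6c.png

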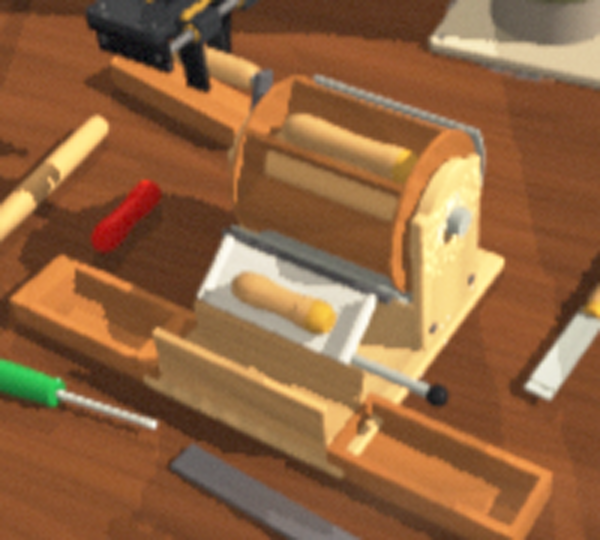

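The short handle is out alone and on the chute, centred at crop (285,303). The second handle is still in the drum. I'll release the crank and lift.

>>> {"api": "drive_tool", "payload": {
  "motion": [
    [0,0,0,0],
    [0,0,0,0],
    [0,0,0,0],
    [0,0,0,0],
    [0,0,0,0],
    [0,0,0,0],
    [-4,0,0,0],
    [-7.5,0,0,0],
    [-7.5,0,0,0]
  ],
  "grip": 0
}}

```text
time: 8.75
ee_pos: [0.4629, -0.1852, 0.2665]
eef_rot: [0.536, 0.461, -0.532, 0.465]
ft_force: [0.8, -0.3, 0.5]
width: 0.0751
```

Run:
```python
from go import *
snap('scene','s7'); im=cv2.imread('pics/s7.png')[120:300,180:380]; cv2.imwrite('pics/s7c.png',cv2.resize(im,None,fx=3,fy=3,interpolation=cv2.INTER_CUBIC))
shift((156,0,260))
```

```text
t 8.8 F tcp [ -21.8 -167.7  263.7] toolx [ 0.006 -0.    -1.   ] width 79.1 F [-0.4  0.5 -1.3] q [-0.45  0.01  0.76  1.79 -0.01  1.34  0.16]
 tool y yaw in feeder deg -0.2
 tool z yaw in feeder deg -90.2
(156, 0, 260) -> cm [  0.49  17.72 -16.84]
```

View pics/s7c.png

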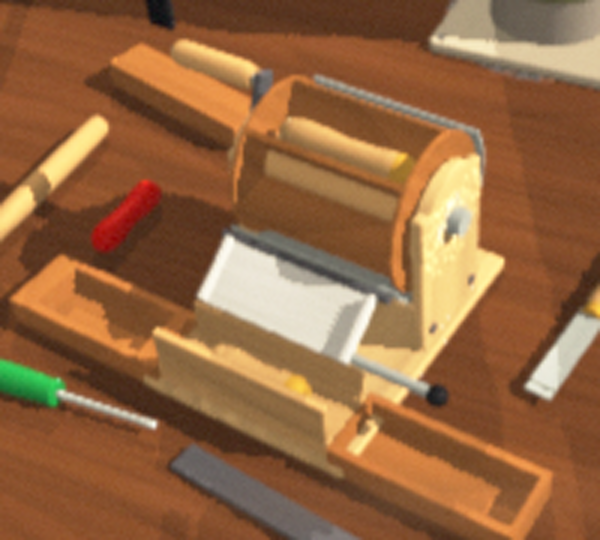

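The short handle lies in the trough; its brass end shows at crop (298,383).

Run:
```python
from go import *
c=r.calibration('scene')
for uv in [(279.3,247.7),(283,249)]:
    print(Ff(atz([uv],c,.055)[0]),Ff(atz([uv],c,.05)[0]))
shift((156,110,200),(156,80,200))
```

```text
[160.45266285  44.33056399  55.        ] [157.16237187  41.54902468  50.        ]
[159.39717143  54.41479267  55.        ] [156.09971454  51.70171693  50.        ]
t 8.8 F tcp [ -21.8 -167.7  263.7] toolx [ 0.006 -0.    -1.   ] width 79.1 F [-0.4  0.5 -1.3] q [-0.45  0.01  0.76  1.79 -0.01  1.34  0.16]
 tool y yaw in feeder deg -0.2
 tool z yaw in feeder deg -90.2
(156, 110, 200) -> cm [  6.49  17.65 -27.83]
(156, 80, 200) -> cm [  6.49  17.66 -24.83]
```

>>> {"api": "drive_tool", "payload": {
  "motion": [
    [0,17.7,-27.8,18],
    [0,17.7,-27.8,18],
    [0,17.7,-27.8,18],
    [0,17.7,-27.8,18],
    [0,17.7,-27.8,18],
    [0,17.7,-27.8,18],
    [0,17.7,-27.8,18],
    [0,17.7,-27.8,18],
    [0,17.7,-27.8,18],
    [0,17.7,-27.8,18],
    [0,17.7,-27.8,18],
    [0,17.7,-27.8,18],
    [0,17.7,-27.8,18],
    [0,17.7,-27.8,18],
    [0,17.7,-27.8,18]
  ],
  "grip": 255
}}

```text
time: 10.05
ee_pos: [0.6747, 0.0664, 0.2597]
eef_rot: [-0.705, 0.049, 0.706, 0.049]
ft_force: [0.0, 0.3, -0.4]
width: 0.0015
```

Run:
```python
from go import *
snap('wrist','w8');snap('side','d8')
a=cv2.imread('pics/d8.png')[175:335,230:410]; cv2.imwrite('pics/d8c.png',cv2.resize(a,None,fx=3.7,fy=3.7,interpolation=cv2.INTER_CUBIC))
shift((156,90,120),(156,90,57),(156,-105,57))
c=r.calibration('wrist')
for P in [(156,47,44),(156,-48,44),(134,85,30),(178,85,30)]: print(P,proj(Wf(P),c))
```

```text
t 10.15 F tcp [154.4 110.1 260.1] toolx [-0.  0. -1.] width 0.8 F [ 0.4 -0.1  0. ] q [-0.7   0.54  0.82  1.31 -0.39  1.45 -1.62]
 tool y yaw in feeder deg -90.04
 tool z yaw in feeder deg 179.96
(156, 90, 120) -> cm [14.01  2.01 -0.17]
(156, 90, 57) -> cm [20.31  2.01 -0.17]
(156, -105, 57) -> cm [20.31 21.51 -0.19]
(156, 47, 44) [[382.82780903 173.70144086]]
(156, -48, 44) [[470.65739559 173.95900089]]
(134, 85, 30) [[345.92980791 190.95491858]]
(178, 85, 30) [[346.50258002 151.3782007 ]]
```

View pics/w8.png

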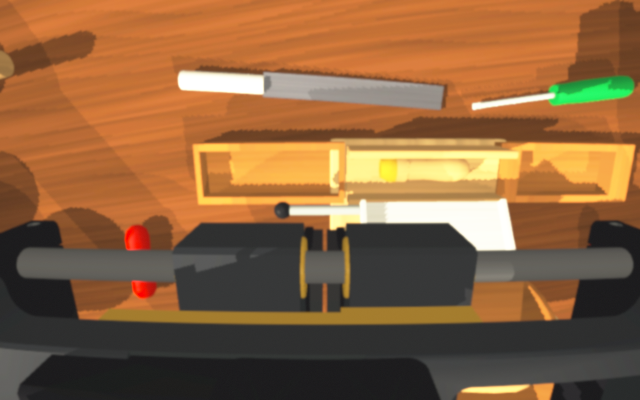

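View pics/d8c.png

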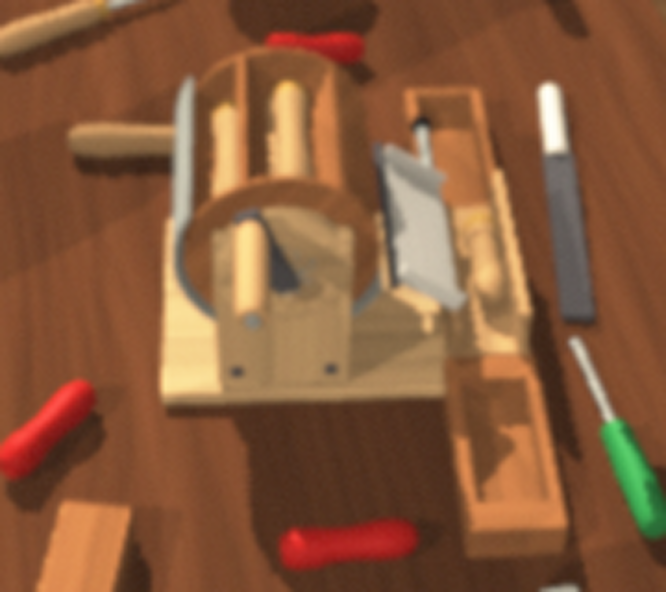

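The handle spans u 379–468 in the wrist view, which matches 95 mm, so it's the short one. Before pushing I'll check the tray pockets in an enlarged crop.

Run:
```python
from go import *
c=r.calibration('wrist')
im=cv2.imread('pics/w8.png')[120:215,180:640]; a=cv2.resize(im,None,fx=1.73,fy=3,interpolation=cv2.INTER_CUBIC); b=a.copy()
def ln(P,col):
    q=(proj(np.array([Wf(x) for x in P]),c)-[180,120]+.5)*[1.73,3]; cv2.polylines(b,[q.astype(np.int32)],True,col,1)
for s in (1,-1):
    ln([(130,s*93,29),(182,s*93,29),(182,s*247,29),(130,s*247,29)],(255,0,0))
    ln([(130,s*111,29),(182,s*111,29),(182,s*229,29),(130,s*229,29)],(255,255,0))
cv2.imwrite('pics/w8c.png',np.vstack([a,b]))
```

```text
(no output)
```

View pics/w8c.png

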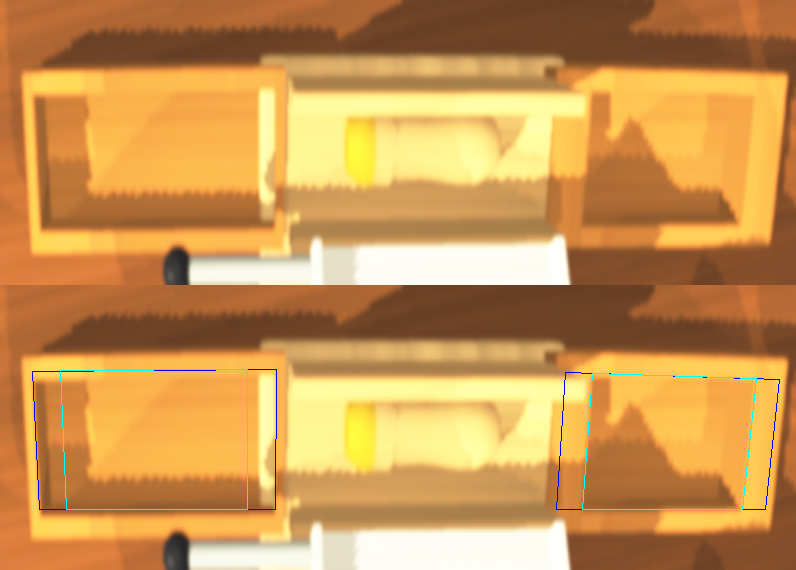

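Confirmed: the left (+y) pocket fits the 154 mm outline and the right (-y) one fits the 118 mm outline. So the short handle goes to -y. I'll lower behind its brass end and push.

>>> {"api": "drive_tool", "payload": {
  "motion": [
    [4,2,0,0],
    [8,2,0,0],
    [12,2,0,0],
    [16,2,0,0],
    [19,2,0,0],
    [20.3,2,0,0],
    [20.3,2,0,0],
    [20.3,3,0,0],
    [20.3,4,0,0],
    [20.3,5,0,0],
    [20.3,6,0,0],
    [20.3,7,0,0],
    [20.3,8,0,0],
    [20.3,9,0,0],
    [20.3,10,0,0],
    [20.3,11,0,0],
    [20.3,11.7,0,0],
    [20.3,12.3,0,0],
    [20.3,12.6,0,0],
    [20.3,12.6,0,0]
  ]
}}

```text
time: 11.82
ee_pos: [0.6571, -0.0593, 0.0574]
eef_rot: [-0.705, 0.05, 0.705, 0.05]
ft_force: [-0.2, 0.4, 0.0]
width: 0.0006
```

Run:
```python
from go import *
snap('wrist','w9');snap('side','d9')
a=cv2.imread('pics/d9.png')[175:335,230:410]; cv2.imwrite('pics/d9c.png',cv2.resize(a,None,fx=3.7,fy=3.7,interpolation=cv2.INTER_CUBIC))
shift((155,-104,57))
```

```text
t 11.92 F tcp [154.1 -15.5  57.3] toolx [-0.  0. -1.] width 0.7 F [ 0.2 -0.1 -0.2] q [-0.51  0.67  0.74  1.58 -0.5   1.08 -1.35]
 tool y yaw in feeder deg -90.17
 tool z yaw in feeder deg 179.83
(155, -104, 57) -> cm [ 0.03  8.85 -0.12]
```

View pics/w9.png

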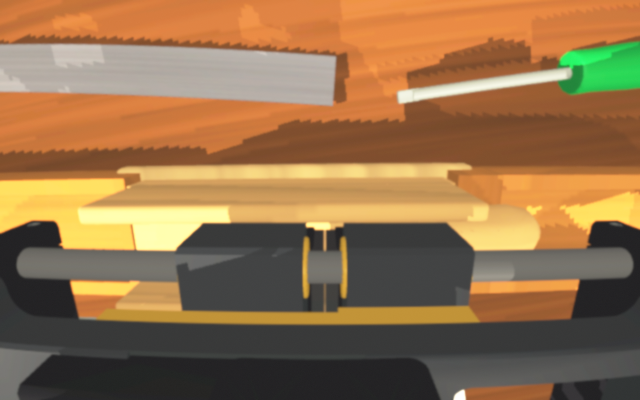

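View pics/d9c.png

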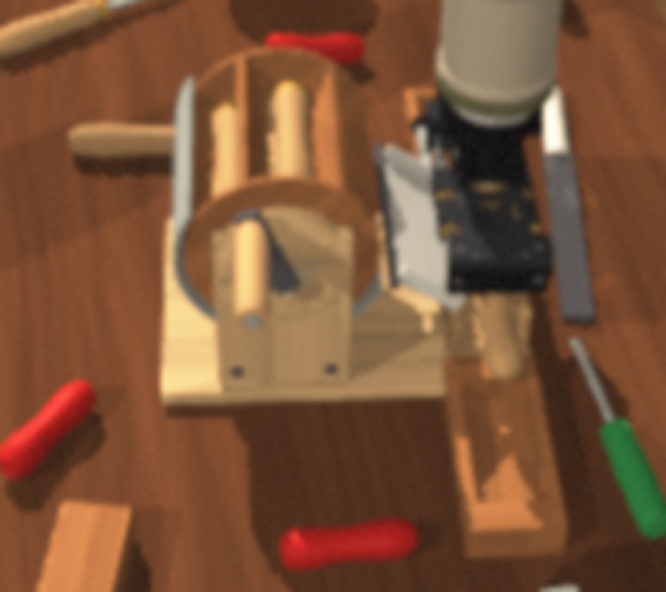

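The handle is moving in the trough; its front end is at the short tray's rim, crop (505,370). I'll push on slowly.

>>> {"api": "drive_tool", "payload": {
  "motion": [
    [0,0.6,-0.1,0],
    [0,1.2,-0.1,0],
    [0,1.8,-0.1,0],
    [0,2.4,-0.1,0],
    [0,3.0,-0.1,0],
    [0,3.6,-0.1,0],
    [0,4.2,-0.1,0],
    [0,4.8,-0.1,0],
    [0,5.4,-0.1,0],
    [0,6.0,-0.1,0],
    [0,6.5,-0.1,0],
    [0,7.0,-0.1,0],
    [0,7.4,-0.1,0],
    [0,7.8,-0.1,0],
    [0,8.2,-0.1,0],
    [0,8.5,-0.1,0],
    [0,8.9,-0.1,0],
    [0,9.2,-0.1,0],
    [0,9.2,-0.1,0],
    [0,9.2,-0.1,0]
  ]
}}

```text
time: 13.58
ee_pos: [0.6453, -0.1498, 0.0574]
eef_rot: [0.705, -0.05, -0.705, -0.05]
ft_force: [0.1, -0.1, 0.5]
width: 0.0006
```

Run:
```python
from go import *
snap('scene','s10');snap('side','d10')
a=cv2.imread('pics/d10.png')[220:335,300:420]; cv2.imwrite('pics/d10c.png',cv2.resize(a,None,fx=5,fy=5,interpolation=cv2.INTER_CUBIC))
a=cv2.imread('pics/s10.png')[170:310,160:360]; cv2.imwrite('pics/s10c.png',cv2.resize(a,None,fx=4,fy=4,interpolation=cv2.INTER_CUBIC))
state()
```

```text
t 13.68 F tcp [ 154.8 -107.6   57.4] toolx [ 0.  0. -1.] width 0.2 F [ 0.2 -0.3 -0.3] q [-0.37  0.68  0.74  1.57 -0.5   1.09 -1.21]
 tool y yaw in feeder deg -90.17
 tool z yaw in feeder deg 179.83
```

View pics/d10c.png

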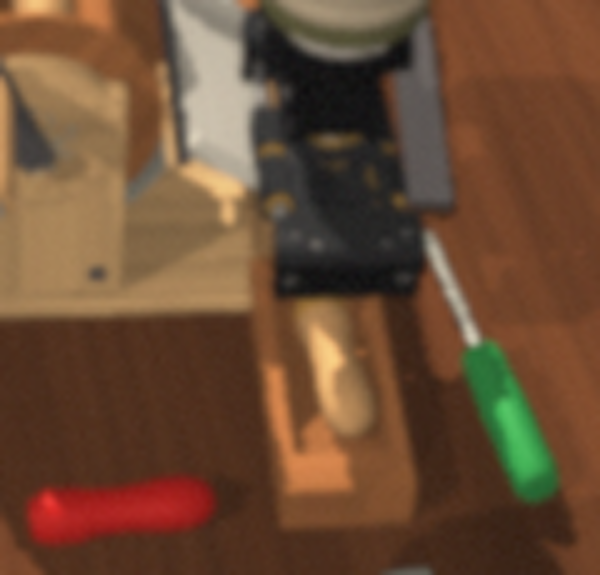

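View pics/s10c.png

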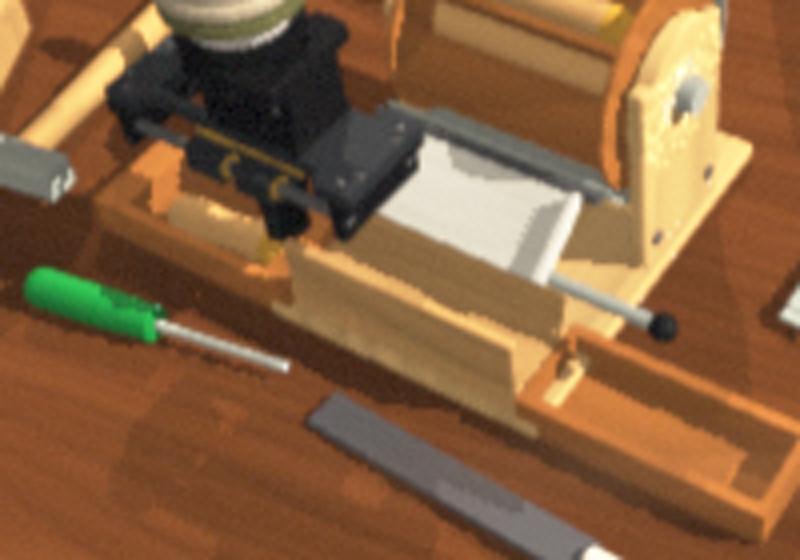

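The handle seems to have dropped into the short pocket: its brass end is at crop (265,250) and its front at side crop (345,420). I'll back off, rise and check.

>>> {"api": "drive_tool", "payload": {
  "motion": [
    [0,-1.5,0,0],
    [0,-3,0,0],
    [-4,-3,0,0],
    [-8,-3,0,0],
    [-12,-3,0,0],
    [-16,-3,0,0],
    [-20,-3,0,0],
    [-20.5,-3,0,0],
    [-20.5,-3,0,0]
  ]
}}

```text
time: 14.43
ee_pos: [0.6511, -0.1182, 0.2656]
eef_rot: [0.707, -0.049, -0.704, -0.049]
ft_force: [0.4, 0.6, -1.0]
width: 0.0006
```

Run:
```python
from go import *
snap('side','d11');snap('wrist','w11')
a=cv2.imread('pics/d11.png')[220:335,300:420]; cv2.imwrite('pics/d11c.png',cv2.resize(a,None,fx=5,fy=5,interpolation=cv2.INTER_CUBIC))
c=r.calibration('wrist')
print([proj(Wf(P),c).round() for P in [(156,-122,20),(156,-217,20)]])
state()
```

```text
[array([[364., 170.]]), array([[447., 170.]])]
t 14.53 F tcp [154.7 -76.  261.5] toolx [-0.001  0.001 -1.   ] width 0.6 F [ 0.2  0.7 -0.4] q [-0.47  0.51  0.85  1.36 -0.38  1.44 -1.34]
 tool y yaw in feeder deg -90.08
 tool z yaw in feeder deg 179.92
```

View pics/d11c.png

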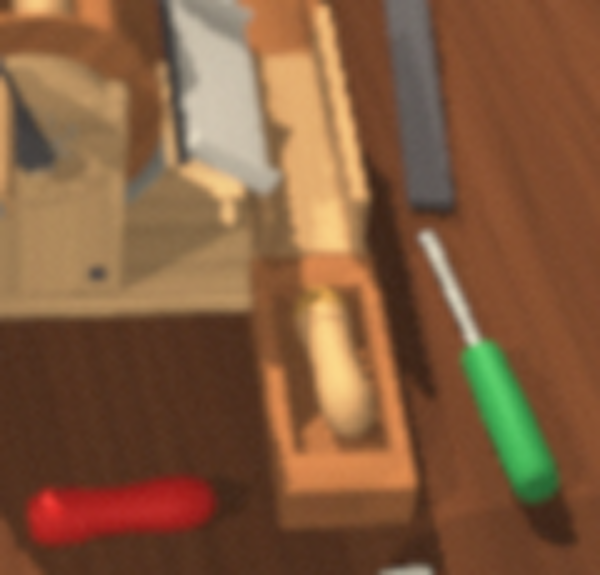

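View pics/w11.png

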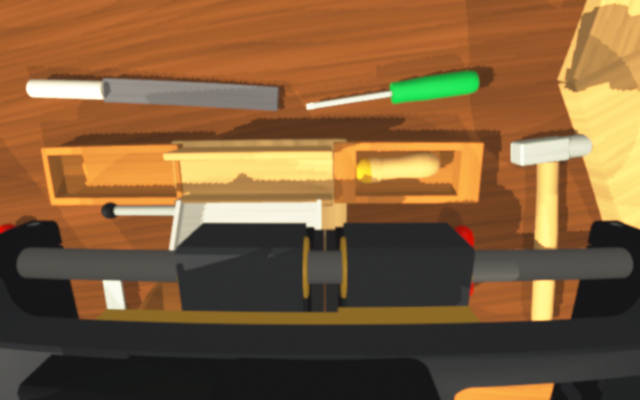

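Run:
```python
from go import *
im=cv2.imread('pics/w11.png')[130:215,320:500]; cv2.imwrite('pics/w11c.png',cv2.resize(im,None,fx=4.4,fy=4.4,interpolation=cv2.INTER_CUBIC))
snap('scene','s11'); a=cv2.imread('pics/s11.png')[180:260,170:270]; cv2.imwrite('pics/s11c.png',cv2.resize(a,None,fx=7,fy=7,interpolation=cv2.INTER_CUBIC))
cd,cw,cs=[r.calibration(n) for n in ('side','wrist','scene')]
def hyp(y0,z0,y1,z1):
    for c,o,k,n in ((cd,(300,220),5,'side'),(cw,(320,130),4.4,'wrist'),(cs,(170,180),7,'scene')):
        print(n,[((proj(Wf((156,y,z)),c)[0]-o)*k).round() for y,z in ((y0,z0),(y1,z1))])
print('flat');hyp(-113,34,-208,34); print('tilt');hyp(-113,57,-206,36)
```

```text
flat
side [array([317., 281.]), array([339., 413.])]
wrist [array([164., 183.]), array([544., 183.])]
scene [array([429., 342.]), array([237., 252.])]
tilt
side [array([320., 251.]), array([339., 408.])]
wrist [array([173., 200.]), array([538., 185.])]
scene [array([418., 299.]), array([240., 251.])]
```

View pics/w11c.png

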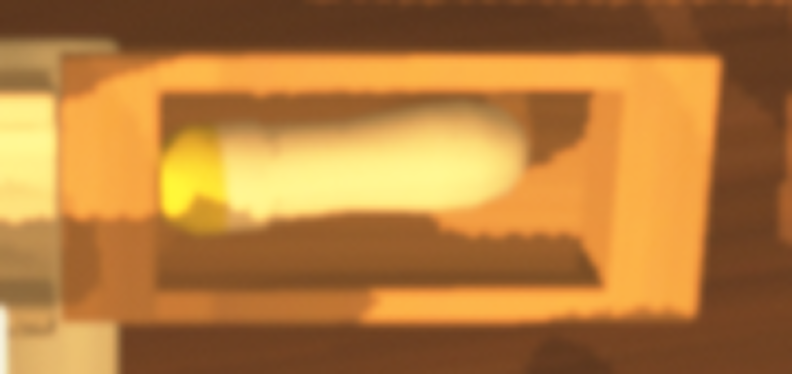

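View pics/s11c.png

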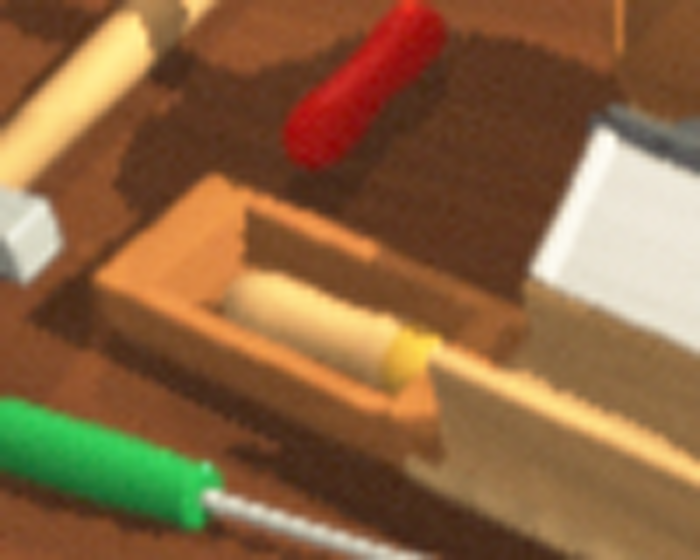

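The short handle lies flat in its pocket: the whole brass end is inside, touching the near wall, and the centre is about 10 mm off the tray's middle. Back to the crank.

Run:
```python
from go import *
shift((-23,-166,265))
```

```text
t 14.58 F tcp [154.4 -76.3 260.7] toolx [-0.002  0.001 -1.   ] width 0.5 F [-1.  -0.  -0.8] q [-0.47  0.51  0.85  1.36 -0.38  1.44 -1.34]
 tool y yaw in feeder deg -90.1
 tool z yaw in feeder deg 179.9
(-23, -166, 265) -> cm [-0.4   9.01 17.72]
```

>>> {"api": "drive_tool", "payload": {
  "motion": [
    [-0.4,9.0,17.7,-18],
    [-0.4,9.0,17.7,-18],
    [-0.4,9.0,17.7,-18],
    [-0.4,9.0,17.7,-18],
    [-0.4,9.0,17.7,-18],
    [-0.4,9.0,17.7,-18],
    [-0.4,9.0,17.7,-18],
    [-0.4,9.0,17.7,-18],
    [-0.4,9.0,17.7,-18],
    [-0.4,9.0,17.7,-18],
    [-0.4,9.0,17.7,-18],
    [-0.4,9.0,17.7,-18],
    [-0.4,9.0,17.7,-18],
    [-0.4,9.0,17.7,-18]
  ],
  "grip": 0
}}

```text
time: 15.75
ee_pos: [0.4612, -0.1833, 0.265]
eef_rot: [-0.532, -0.465, 0.534, -0.464]
ft_force: [-0.1, -0.9, 0.0]
width: 0.0837
```

Run:
```python
from go import *
snap('wrist','w12'); c=r.calibration('wrist')
for q in (.6,.65,.7):
    x,z=60*np.cos(2.618-q),130+60*np.sin(2.618-q)
    print(q,proj(Wf((x,-116,z)),c).round(0),proj(Wf((x,-180,z)),c).round(0))
q=.65;x,z=60*np.cos(2.618-q),130+60*np.sin(2.618-q)
shift((x,-166,z))
```

```text
0.6 [[321. 135.]] [[322. 229.]]
0.65 [[325. 135.]] [[326. 230.]]
0.7 [[330. 135.]] [[330. 231.]]
t 15.8 F tcp [ -22.9 -166.6  265.2] toolx [-0.002  0.    -1.   ] width 84.7 F [0.5 0.3 0.3] q [-0.55  0.    0.86  1.79 -0.    1.35  0.16]
 tool y yaw in feeder deg -0.23
 tool z yaw in feeder deg -90.23
(np.float64(-23.210474136696945), -166, np.float64(185.32877994633282)) -> cm [ 7.99 -0.01 -0.06]
```

View pics/w12.png

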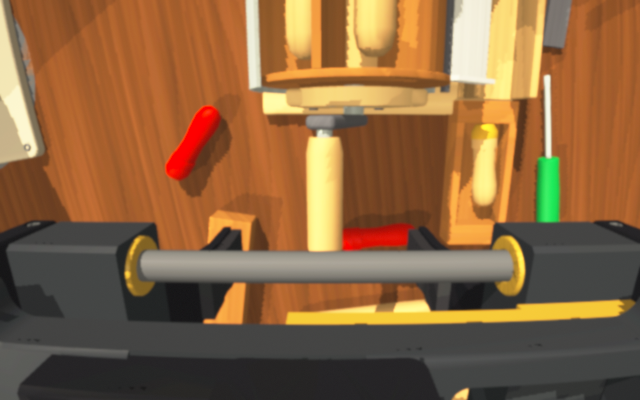

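The sleeve is at (325,190), giving q ≈ 0.65, and the short handle is visible flat in its tray at (485,165). I'll descend and grip.

>>> {"api": "drive_tool", "payload": {
  "motion": [
    [4,0,0,0],
    [7.5,0,0,0],
    [8,0,0,0],
    [8,0,0,0]
  ]
}}

```text
time: 16.13
ee_pos: [0.4602, -0.1837, 0.1848]
eef_rot: [-0.533, -0.464, 0.536, -0.462]
ft_force: [0.4, -0.6, 0.6]
width: 0.0871
```

>>> {"api": "drive_tool", "payload": {
  "motion": [
    [0,0,0,0],
    [0,0,0,0],
    [0,0,0,0],
    [0,0,0,0],
    [0,0,0,0],
    [0,0,0,0],
    [0,0,0,0],
    [0,0,0,0],
    [0,0,0,0],
    [0,0,0,0],
    [0,0,0,0],
    [0,0,0,0]
  ],
  "grip": 255,
  "force": 25
}}

```text
time: 17.13
ee_pos: [0.4614, -0.1842, 0.1864]
eef_rot: [-0.534, -0.464, 0.534, -0.463]
ft_force: [-2.0, 0.8, 1.4]
width: 0.0236
```

Run:
```python
from go import *
f=Ff(r.read_state()['ee_pos']); a=np.arctan2(f[2]-130,f[0]); print('q est',2.618-a,np.hypot(f[2]-130,f[0]))
arc(2.618-a,np.arange(.7,1.5,.05))
```

```text
q est 0.6645983978466878 60.7792597614245
t 17.13 F tcp [ -22.7 -167.3  186.4] toolx [-0.001  0.    -1.   ] width 23.6 F [-2.   0.8  1.4] q [-0.53  0.09  0.87  1.9  -0.08  1.18  0.23]
 tool y yaw in feeder deg -0.19
 tool z yaw in feeder deg -90.19
0.7 [-0.08, 0.2, -0.0]
0.75 [-0.17, 0.48, -0.0]
0.8 [-0.25, 0.77, -0.0]
0.85 [-0.32, 1.06, -0.0]
0.9 [-0.37, 1.36, -0.0]
0.95 [-0.41, 1.66, -0.01]
1.0 [-0.43, 1.96, -0.01]
1.05 [-0.44, 2.26, -0.01]
1.1 [-0.43, 2.56, -0.01]
1.15 [-0.4, 2.86, -0.01]
1.2 [-0.37, 3.15, -0.01]
1.25 [-0.31, 3.45, -0.01]
1.3 [-0.25, 3.74, -0.01]
1.35 [-0.16, 4.03, -0.01]
1.4 [-0.07, 4.31, -0.01]
1.45 [0.04, 4.59, -0.02]
```

>>> {"api": "drive_tool", "payload": {
  "motion": [
    [-0.08,0.2,0,0],
    [-0.17,0.48,0,0],
    [-0.25,0.77,0,0],
    [-0.32,1.06,0,0],
    [-0.37,1.36,0,0],
    [-0.41,1.66,0,0],
    [-0.43,1.96,0,0],
    [-0.44,2.26,0,0],
    [-0.43,2.56,0,0],
    [-0.4,2.86,0,0],
    [-0.37,3.15,0,0],
    [-0.31,3.45,0,0],
    [-0.25,3.74,0,0],
    [-0.16,4.03,0,0],
    [-0.07,4.31,0,0],
    [0.04,4.59,0,0],
    [0.04,4.59,0,0]
  ]
}}

```text
time: 18.55
ee_pos: [0.5077, -0.1905, 0.1857]
eef_rot: [0.534, 0.464, -0.534, 0.464]
ft_force: [-0.6, 3.2, -1.5]
width: 0.0233
```

Run:
```python
from go import *
snap('scene','s13'); im=cv2.imread('pics/s13.png')[120:300,180:380]; cv2.imwrite('pics/s13c.png',cv2.resize(im,None,fx=3,fy=3,interpolation=cv2.INTER_CUBIC))
f=Ff(r.read_state()['ee_pos']); a=np.arctan2(f[2]-130,f[0]); print('q est',2.618-a,np.hypot(f[2]-130,f[0]))
arc(1.45,np.arange(1.47,1.80,.02))
```

```text
q est 1.4535434189718859 60.71224064149722
t 18.6 F tcp [  24.  -167.1  185.8] toolx [ 0.001 -0.    -1.   ] width 23.4 F [ 1.1  2.5 -4.1] q [-0.47  0.24  0.86  1.79 -0.2   1.2   0.31]
 tool y yaw in feeder deg -0.17
 tool z yaw in feeder deg -90.17
1.47 [0.05, 0.11, -0.0]
1.49 [0.1, 0.22, -0.0]
1.51 [0.15, 0.33, -0.0]
1.53 [0.21, 0.43, -0.0]
1.55 [0.26, 0.54, -0.0]
1.57 [0.32, 0.64, -0.0]
1.59 [0.38, 0.75, -0.0]
1.61 [0.45, 0.85, -0.0]
1.63 [0.51, 0.95, -0.0]
1.65 [0.58, 1.05, -0.0]
1.67 [0.65, 1.15, -0.0]
1.69 [0.72, 1.24, -0.0]
1.71 [0.79, 1.34, -0.0]
1.73 [0.87, 1.43, -0.0]
1.75 [0.94, 1.53, -0.0]
1.77 [1.02, 1.62, -0.0]
1.79 [1.1, 1.71, -0.01]
```

View pics/s13c.png

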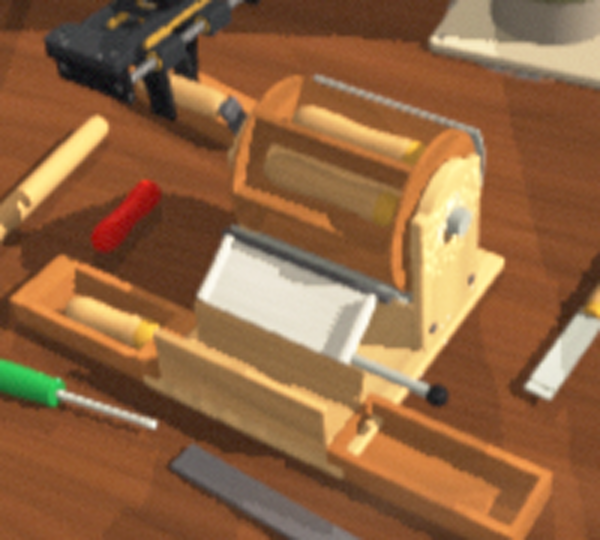

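The long handle waits at the mouth at crop (330,185), and the last one is behind it at (355,135). I'll creep on.

>>> {"api": "drive_tool", "payload": {
  "motion": [
    [0.05,0.11,0,0],
    [0.1,0.22,0,0],
    [0.15,0.33,0,0],
    [0.21,0.43,0,0],
    [0.26,0.54,0,0],
    [0.32,0.64,0,0],
    [0.38,0.75,0,0],
    [0.45,0.85,0,0],
    [0.51,0.95,0,0],
    [0.58,1.05,0,0],
    [0.62,1.1,0,0],
    [0.62,1.1,0,0],
    [0.62,1.1,0,0],
    [0.62,1.1,0,0]
  ]
}}

```text
time: 19.77
ee_pos: [0.518, -0.1918, 0.1797]
eef_rot: [0.534, 0.464, -0.534, 0.463]
ft_force: [-1.0, 4.0, 0.0]
width: 0.0231
```

Run:
```python
from go import *
snap('scene','s14'); im=cv2.imread('pics/s14.png')[120:300,180:380]; cv2.imwrite('pics/s14c.png',cv2.resize(im,None,fx=3,fy=3,interpolation=cv2.INTER_CUBIC))
f=Ff(r.read_state()['ee_pos']); a=np.arctan2(f[2]-130,f[0]); print('q est',2.618-a,np.hypot(f[2]-130,f[0]))
arc(1.66,np.arange(1.67,1.8,.02))
```

```text
q est 1.6523907720388027 60.52497043748377
t 19.82 F tcp [  34.4 -167.1  179.8] toolx [ 0.     0.001 -1.   ] width 23.3 F [-0.7  4.3 -0.4] q [-0.45  0.28  0.85  1.77 -0.22  1.19  0.33]
 tool y yaw in feeder deg -0.17
 tool z yaw in feeder deg -90.17
1.67 [0.03, 0.05, -0.0]
1.69 [0.11, 0.15, -0.0]
1.71 [0.18, 0.24, -0.0]
1.73 [0.25, 0.33, -0.0]
1.75 [0.33, 0.43, -0.0]
1.77 [0.41, 0.52, -0.0]
1.79 [0.49, 0.61, -0.0]
```

View pics/s14c.png

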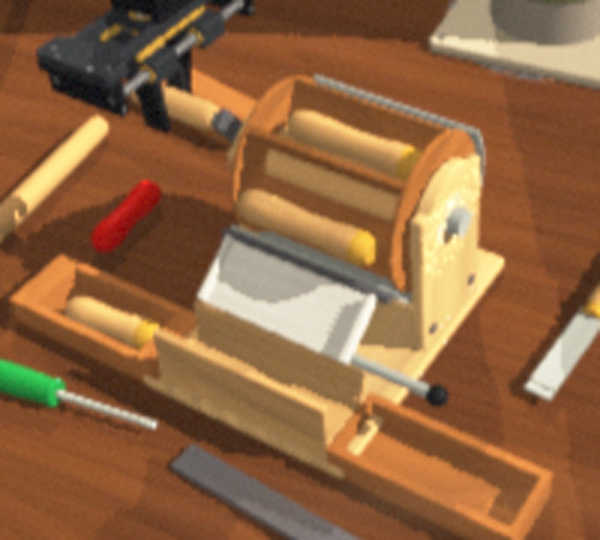

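The long handle is just rolling out at the lip, crop (305,225), and the last one stays inside. I'll wait a few rows, then release and lift.

>>> {"api": "drive_tool", "payload": {
  "motion": [
    [0,0,0,0],
    [0,0,0,0],
    [0,0,0,0],
    [0,0,0,0],
    [0,0,0,0],
    [0,0,0,0]
  ]
}}

```text
time: 20.32
ee_pos: [0.5181, -0.1918, 0.1798]
eef_rot: [0.534, 0.464, -0.534, 0.464]
ft_force: [-1.5, 4.7, -0.0]
width: 0.0231
```

Run:
```python
from go import *
snap('scene','s15'); im=cv2.imread('pics/s15.png')[120:300,180:380]; cv2.imwrite('pics/s15c.png',cv2.resize(im,None,fx=3,fy=3,interpolation=cv2.INTER_CUBIC))
```

```text
(no output)
```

View pics/s15c.png

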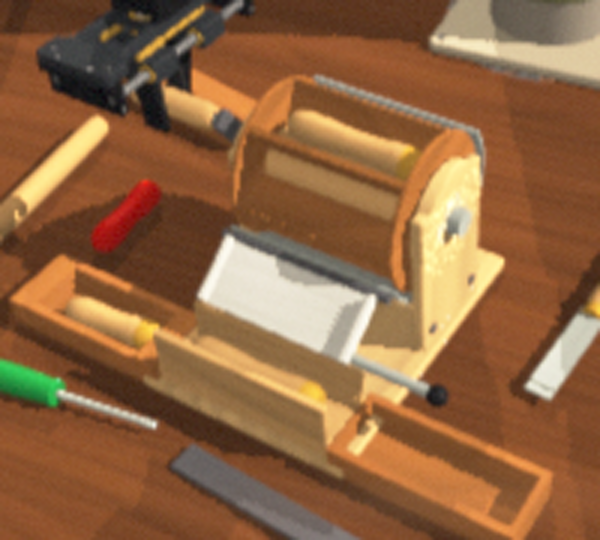

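The long handle is in the trough, with its brass end at crop (313,392). I'll release and lift.

>>> {"api": "drive_tool", "payload": {
  "motion": [
    [0,0,0,0],
    [0,0,0,0],
    [0,0,0,0],
    [0,0,0,0],
    [0,0,0,0],
    [0,0,0,0],
    [-4,0,0,0],
    [-8,0,0,0],
    [-8.3,0,0,0],
    [-8.3,0,0,0]
  ],
  "grip": 0
}}

```text
time: 21.2
ee_pos: [0.5191, -0.1928, 0.2653]
eef_rot: [0.535, 0.462, -0.533, 0.465]
ft_force: [0.3, -0.1, 0.0]
width: 0.0816
```

Run:
```python
from go import *
shift((155,-100,262))
```

```text
t 21.2 F tcp [  35.7 -168.   265.3] toolx [ 0.005 -0.    -1.   ] width 81.6 F [ 0.3 -0.1  0. ] q [-0.49  0.2   0.88  1.66 -0.16  1.35  0.27]
 tool y yaw in feeder deg -0.2
 tool z yaw in feeder deg -90.2
(155, -100, 262) -> cm [ 0.38 11.91 -6.84]
```

>>> {"api": "drive_tool", "payload": {
  "motion": [
    [0.2,11.9,-6.9,18],
    [0.2,11.9,-6.9,18],
    [0.2,11.9,-6.9,18],
    [0.2,11.9,-6.9,18],
    [0.2,11.9,-6.9,18],
    [0.2,11.9,-6.9,18],
    [0.2,11.9,-6.9,18],
    [0.2,11.9,-6.9,18],
    [0.2,11.9,-6.9,18],
    [0.2,11.9,-6.9,18],
    [0.2,11.9,-6.9,18],
    [0.2,11.9,-6.9,18],
    [0.2,11.9,-6.9,18],
    [0.2,11.9,-6.9,18],
    [0.2,11.9,-6.9,18]
  ],
  "grip": 255
}}

```text
time: 22.45
ee_pos: [0.6452, -0.1406, 0.2597]
eef_rot: [-0.705, 0.049, 0.706, 0.049]
ft_force: [-0.2, 0.1, 0.2]
width: 0.0016
```

Run:
```python
from go import *
snap('wrist','w16')
shift((155,-95,57),(155,104,57))
c=r.calibration('wrist')
for y in (-60,-65,-70,60,65,70): print(y,proj(Wf((156,y,44)),c).round(1))
im=cv2.imread('pics/w16.png')[120:215,60:480]; cv2.imwrite('pics/w16c.png',cv2.resize(im,None,fx=1.9,fy=3,interpolation=cv2.INTER_CUBIC))
```

```text
t 22.5 F tcp [153.4 -98.9 259.9] toolx [-0.001  0.    -1.   ] width 1.2 F [-1.   0.   0.4] q [-0.56  0.62  1.12  1.37 -0.55  1.48 -1.19]
 tool y yaw in feeder deg -90.03
 tool z yaw in feeder deg 179.97
(155, -95, 57) -> cm [20.29 -0.39 -0.18]
(155, 104, 57) -> cm [ 20.29 -20.29  -0.17]
-60 [[286.5 172.7]]
-65 [[291.2 172.7]]
-70 [[295.9 172.7]]
60 [[175.2 173.1]]
65 [[170.7 173.2]]
70 [[166.2 173.2]]
```

View pics/w16c.png

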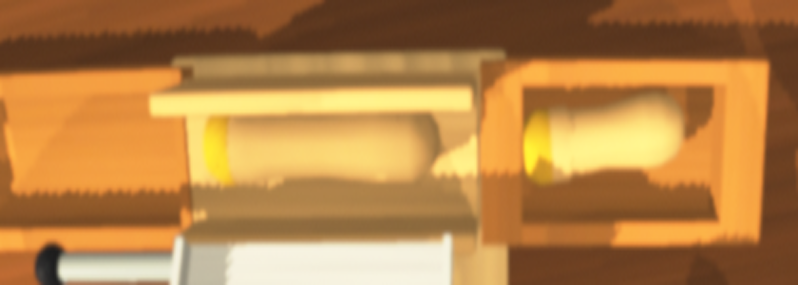

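The long handle (about 130 mm) spans y −64 to +69 in the trough. I'll lower behind its −y end and push toward the long tray.

>>> {"api": "drive_tool", "payload": {
  "motion": [
    [4,-0.4,-0.1,0],
    [8,-0.4,-0.1,0],
    [12,-0.4,-0.1,0],
    [16,-0.4,-0.1,0],
    [19,-0.4,-0.1,0],
    [20.3,-0.4,-0.1,0],
    [20.3,-0.4,-0.1,0],
    [20.3,-1.2,-0.1,0],
    [20.3,-2,-0.1,0],
    [20.3,-2.8,-0.1,0],
    [20.3,-3.6,-0.1,0],
    [20.3,-4.4,-0.1,0],
    [20.3,-5.2,-0.1,0],
    [20.3,-6,-0.1,0],
    [20.3,-6.8,-0.1,0],
    [20.3,-7.6,-0.1,0],
    [20.3,-8.4,-0.1,0],
    [20.3,-9.2,-0.1,0],
    [20.3,-10,-0.1,0],
    [20.3,-10,-0.1,0]
  ]
}}

```text
time: 24.17
ee_pos: [0.661, -0.0391, 0.0576]
eef_rot: [-0.705, 0.049, 0.705, 0.049]
ft_force: [-0.0, 0.4, 0.2]
width: 0.0007
```

Run:
```python
from go import *
snap('scene','s17'); im=cv2.imread('pics/s17.png')[150:310,170:380]; cv2.imwrite('pics/s17c.png',cv2.resize(im,None,fx=3.5,fy=3.5,interpolation=cv2.INTER_CUBIC))
shift((154,92,57))
```

```text
t 24.22 F tcp [155.    2.5  57.7] toolx [-0.  0. -1.] width 0.7 F [-0.6 -0.4  0.3] q [-0.67  0.79  0.98  1.58 -0.7   1.15 -1.24]
 tool y yaw in feeder deg -90.09
 tool z yaw in feeder deg 179.91
(154, 92, 57) -> cm [ 0.07 -8.95  0.12]
```

View pics/s17c.png

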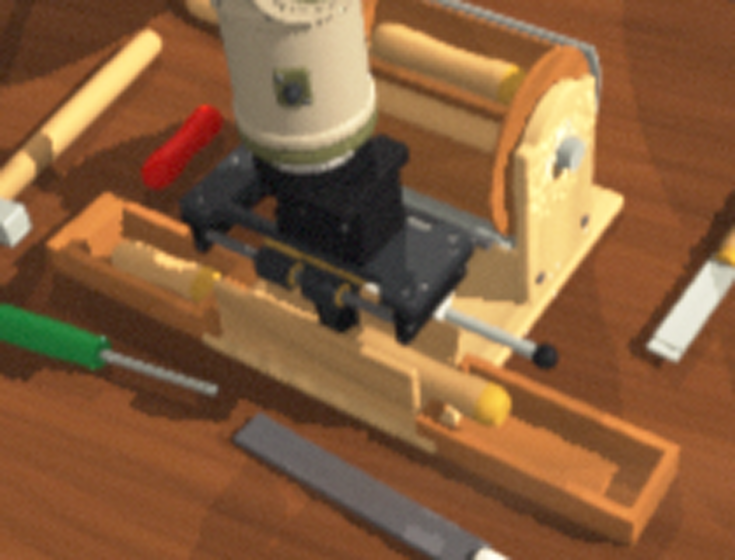

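The brass end now sticks out level over the long tray at crop (492,402). I'll keep pushing slowly.

>>> {"api": "drive_tool", "payload": {
  "motion": [
    [0,-0.6,0,0],
    [0,-1.2,0,0],
    [0,-1.8,0,0],
    [0,-2.4,0,0],
    [0,-3,0,0],
    [0,-3.6,0,0],
    [0,-4.2,0,0],
    [0,-4.8,0,0],
    [0,-5.4,0,0],
    [0,-6,0,0],
    [0,-6.5,0,0],
    [0,-7,0,0],
    [0,-7.4,0,0],
    [0,-7.8,0,0],
    [0,-8.2,0,0],
    [0,-8.5,0,0],
    [0,-8.8,0,0],
    [0,-9.1,0,0],
    [0,-9.1,0,0],
    [0,-9.1,0,0]
  ]
}}

```text
time: 25.88
ee_pos: [0.6733, 0.0485, 0.0578]
eef_rot: [-0.705, 0.05, 0.705, 0.05]
ft_force: [0.1, 1.4, -0.3]
width: 0.0003
```

Run:
```python
from go import *
snap('scene','s18'); im=cv2.imread('pics/s18.png')[150:310,170:380]; cv2.imwrite('pics/s18c.png',cv2.resize(im,None,fx=3.5,fy=3.5,interpolation=cv2.INTER_CUBIC))
state()
```

```text
t 25.93 F tcp [155.3  91.9  57.8] toolx [-0. -0. -1.] width 0.5 F [-0.3 -0.2 -0.1] q [-0.78  0.81  0.97  1.54 -0.71  1.17 -1.38]
 tool y yaw in feeder deg -90.19
 tool z yaw in feeder deg 179.81
```

View pics/s18c.png

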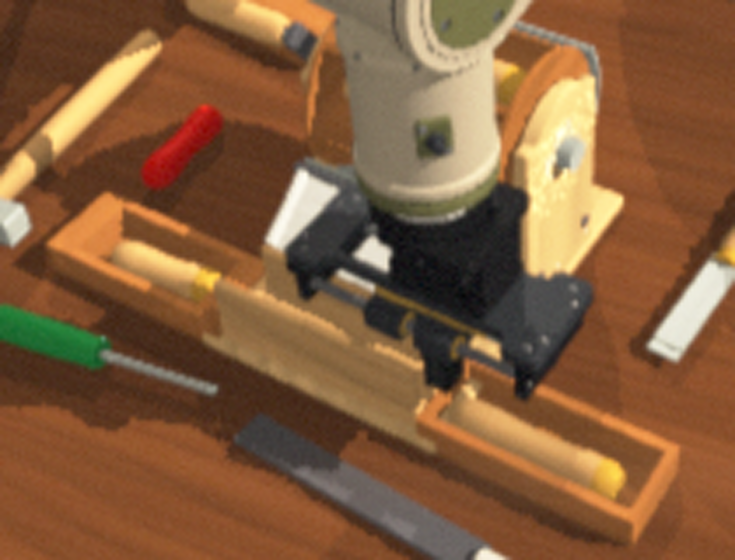

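Run:
```python
from go import *
c=r.calibration('scene')
for y0,z0,y1,z1 in ((95,34,225,34),(100,34,230,34),(106,34,236,34),(90,57,218,36)):
    print(y0,z0,[((proj(Wf((156,y,z)),c)[0]-[170,150])*3.5).round() for y,z in ((y0,z0),(y1,z1))])
im=cv2.imread('pics/s18.png')[245:310,280:370]; cv2.imwrite('pics/s18d.png',cv2.resize(im,None,fx=8,fy=8,interpolation=cv2.INTER_CUBIC))
```

```text
95 34 [array([449., 385.]), array([617., 463.])]
100 34 [array([455., 388.]), array([623., 466.])]
106 34 [array([463., 392.]), array([632., 470.])]
90 57 [array([441., 361.]), array([607., 457.])]
```

View pics/s18d.png

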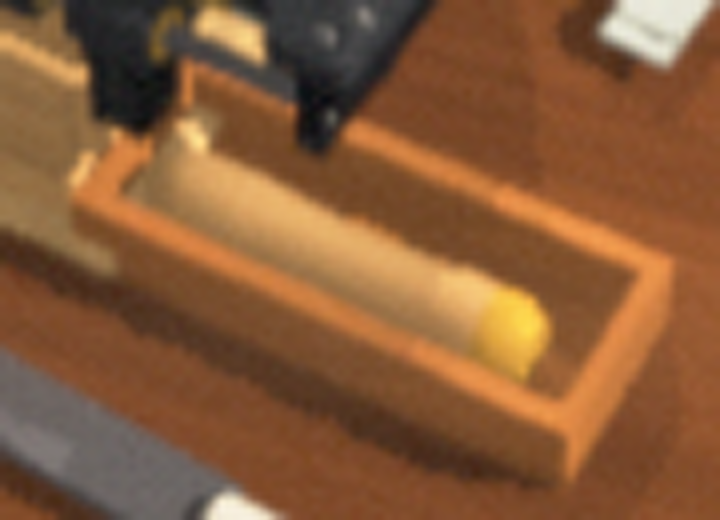

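The handle is flat in the long pocket, with its tail inside the near rim at (150,185). I'll back off, rise and check.

>>> {"api": "drive_tool", "payload": {
  "motion": [
    [0,1.5,0,0],
    [0,3,0,0],
    [-4,3,0,0],
    [-8,3,0,0],
    [-12,3,0,0],
    [-16,3,0,0],
    [-20,3,0,0],
    [-24,3,0,0],
    [-24,3,0,0],
    [-24,3,0,0],
    [-24,3,0,0]
  ]
}}

```text
time: 26.85
ee_pos: [0.6687, 0.0169, 0.2972]
eef_rot: [-0.705, 0.05, 0.705, 0.051]
ft_force: [1.1, 0.1, -1.4]
width: 0.0004
```

Run:
```python
from go import *
snap('wrist','w19');snap('side','d19');snap('scene','s19')
c=r.calibration('wrist')
im=cv2.imread('pics/w19.png')[110:290,60:560]; cv2.imwrite('pics/w19c.png',cv2.resize(im,None,fx=1.6,fy=1.6,interpolation=cv2.INTER_CUBIC))
for P in [(156,170,20),(156,93,29),(156,247,29),(156,-170,20)]: print(P,((proj(Wf(P),c)-[60,110])*1.6).round())
a=cv2.imread('pics/d19.png')[175:335,230:410]; b=cv2.imread('pics/s19.png')[140:300,180:360]
cv2.imwrite('pics/e19.png',np.hstack([cv2.resize(x,None,fx=2.2,fy=2.2,interpolation=cv2.INTER_CUBIC) for x in (a,b)]))
state()
```

```text
(156, 170, 20) [[281.  89.]]
(156, 93, 29) [[380.  90.]]
(156, 247, 29) [[179.  91.]]
(156, -170, 20) [[716.  88.]]
t 27.0 F tcp [154.7  61.5 296.2] toolx [-0.002  0.    -1.   ] width 0.6 F [-0.4 -0.  -0.1] q [-0.78  0.62  1.12  1.28 -0.55  1.56 -1.44]
 tool y yaw in feeder deg -90.24
 tool z yaw in feeder deg 179.76
```

View pics/w19c.png

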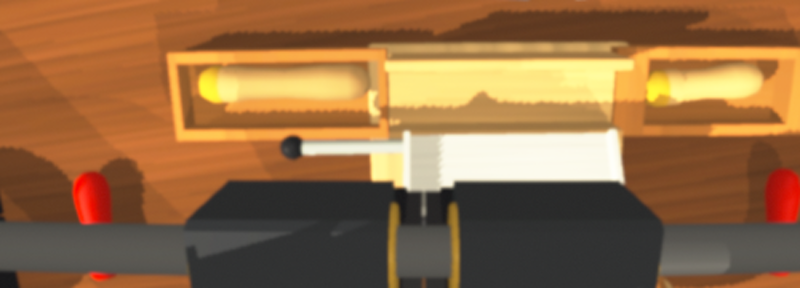

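View pics/e19.png

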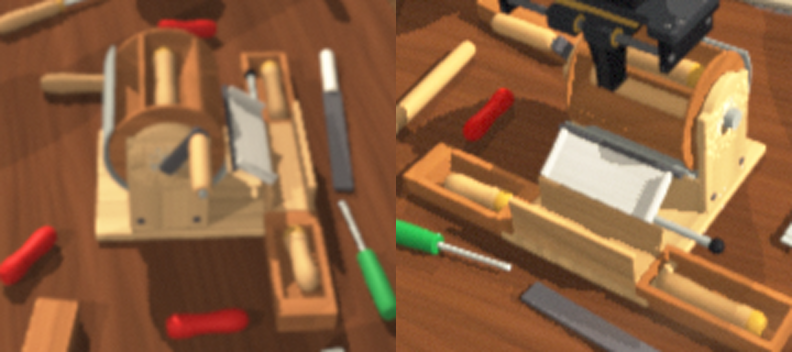

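All in order: the long handle is centred at crop x 285 against its tray's 281, the short handle is flat, the last handle is in the drum, the door is down and the arm is clear. I'll hand it in.

```bash
python3 -c "
from bench import r
print(r.close_job())"
```

```text
the job is handed in; nothing more can be done
None
```

I let the door down by pushing its bar, then cranked the drum to about 0.65 rad. The short handle rolled out alone, and I pushed it along the trough into the short tray at the −y end. I then cranked to about 1.65 rad and pushed the long handle into the long tray at the +y end. The job was handed in at about 27 s of the 72 s allowed.

My last pictures showed:
- **Long handle:** flat in its pocket, about 3 mm from the tray's middle.
- **Short handle:** flat in its pocket, about 10 mm off the middle with its brass end against the near wall; the limit is 28 mm.
- **Feeder:** the last handle is still in the drum and the door is fully down.
- **Bench and arm:** I saw no bystander moved, and the arm was clear and touching nothing.

No check failed. The wrist-view overlay of the fitted feeder pose was off by about 2–3 mm, and gripping the crank put up to 21 N on the wrist, well below the 120 N limit.

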